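# Set the die strip and draw the clay extruder's plunger

### The job

Get the bench clay extruder ready for loading: first pick up the die strip with the yellow grip and slide it into the slot at the foot of the extruder until the black line across it meets the edge of the slot, then let go of it. Then take the plunger by its wooden crossbar, draw it straight up without forcing it sideways until the whole red band has just come clear of the barrel (no more than about 10 mm of plain rod showing under the band), and finish while still holding it there. Leave the strip with the grey grip, the jar and the bowl where they are.

Things in the scene. Friction and masses are not known exactly. Their poses are not given: they have to be found in the camera images.
- extruder: Bench clay extruder, fixed. Origin on the table under the upright barrel's axis, z up. Blue base 120 mm wide (x), 12 mm thick, y -60 to +160 mm; beyond y = +35 a flat apron (top at 12 mm) leads into the die slot. Slot housing y -35 to +35 mm, 40 mm high; on it the aluminium barrel, diameter 48, with a dark cap ring, diameter 62, top at 150 mm. Bore 22 mm wide, open at the top.
- slot_mouth (a point): Middle of the lower edge of the die slot's mouth, y = +35 mm of the extruder, at apron height (12 mm); axes as the extruder's, the slot runs in along -y. Slot 46 mm wide, 8 mm high, over 60 mm deep, no stop at the wanted depth. Two 8 mm high cheeks flare out on the apron, 30 mm long, as lead-ins.
- bore_mouth (a point): Centre of the bore at the top of the barrel's cap ring, 150 mm above the table.
- plunger_grip (a point): Centre of the plunger's wooden crossbar: 76 mm long (own y), 20 wide (x), 20 high; z up along the rod; bar turned about the rod at random. Under it a neck of diameter 14, then a 32 mm collar, 8 thick, its underside 48 mm below this point and resting on the cap at the start. Steel rod below: diameter 19, 105 mm long, loose in the bore (1.5 mm play), drops back if let go. About 0.4 kg.
- red_band (a point): Centre of the red band on the plunger's rod, 12 mm high, 97 mm below the crossbar's centre; hidden in the bore at the start. When the plunger is seated, the band's lower edge is 55 mm below the top of the barrel.
- yellow_strip_grip (a point): Centre of the yellow grip block (16 mm wide x, 30 long y, 36 high z) of the die strip with a round hole; it stands on the flat steel blade, centre 22 mm above the blade's underside. Blade 40 mm wide, 4 thick, from 15 mm on the +y side to its leading end 160 mm along -y. Lies flat on the table, z up. About 0.16 kg, balances some 32 mm from the grip's centre towards the leading end.
- yellow_strip_line (a point): Middle of the black line across the yellow strip's blade, half-way through its thickness, 100 mm from the grip's centre along -y and 60 mm from the leading end; axes as the grip's. With the strip in place the line lies at the slot's mouth.
- grey_strip_grip (a point): Centre of the grey grip block of another die strip (square hole), otherwise the same in shape and size; to be left alone.
- jar_center (a point): Centre of a closed jar, diameter 66 mm, 85 mm high; to be left alone.
- bowl_center (a point): Centre of a small terracotta bowl, diameter 90 mm, 45 mm high; to be left alone.
Things that resemble listed ones, but are neither listed nor needed, are in the scene too. What is shaped like the part that bears yellow_strip_grip but orange or pink is not meant.

How it is judged:
By the outcome, as a careful person would: the job done as asked, in the order asked, and still so for the second after the job is handed in, while the arm keeps its last pose, push and grip.
It also fails if it takes over 48 s, if anything falls off the work surface, if the arm or the gripper's body presses on something with over 40 N, if the wrist force passes 120 N, or if a joint passes its speed limit or range.

### The arm

A 6-joint arm with a two-finger parallel gripper is mounted at the origin on the work surface. World frame = base frame: x ahead of the robot, y to its left, z up, the work surface at z = 0. Lengths are in m, angles in rad, forces in N, time in s.
With the tool pointing down it reaches from about 0.35 to 0.775 m from the base axis. Payload 7.3 kg.
Tool frame: the origin (TCP) lies midway between the tips of the shut fingers; the grasp point (between the pads) lies 19 mm behind it; z points along the fingers, y is the direction in which the jaws open and shut (so a half turn about z gives the same grasp; the last joint's range is limited). The gripper opens to 92 mm and grips with 3 to 60 N. Pads are 19 mm wide; open, the fingers measure 130 mm over their backs; the gripper's body (75 mm by 190 mm) begins 47 mm behind the grasp point.
Start: joints at [-1.327, 0.342, 1.524, -0, 1.275, -0.146], TCP at [0.2, -0.486, 0.227] pointing down, gripper open.
Joint ranges: [-2.53, 2.53], [-0.77, 2.02], [0.04, 2.7], [-1, 4.14], [0.28, 2.66], [-3.11, 3.11]. Speed limits (rad/s): [2.57, 2.57, 3.14, 3.14, 3.14, 3.14].

### API

Orientations are given as [roll, pitch, yaw] about the fixed x, y, z axes, in that order (R = Rz(yaw) Ry(pitch) Rx(roll)).
In Python, from cell import status, eyes, job gives the robot as it stands.
- The arm moves only by the tool jog_arm, never from a script. Its argument "series" is a list of rows, each a list of 3 entries, a list of its own where there are three numbers: the gripper command: -1 is shut, 1 is fully open, values between are in proportion, then the shift along the tool's x, y, z in m, then the turn, a rotation vector about the tool's x, y, z in rad. In form: [[grip, [x, y, z], [ax, ay, az]], ...]. A call has 1 to 12 rows; each row is the pose to reach, as a shift and turn from the pose commanded when the call began, along the tool's axes at that moment; what a row does not reach only later rows make up. A row lasts 1/12 s, in which the tool goes at most 41.7 mm and 7.16 degrees, less where a joint would pass 70% of its speed; a pose out of reach is approached as far as the arm can. A call with a gripper value outside its range is refused whole. The fingers move at their own pace and stop on an object; "squeeze" is the grip in N (left out, the last holds). Time passes only in rows, so rows that repeat a pose let the fingers close. It gives the time, the measured TCP pose, the force and the opening at its end, in the units of the state.
- status.observe(): the state, without advancing time (a new reading comes with each control period).
- eyes.read_camera(name): name is "scene" or "top" or "wrist"; returns a dict with "img" (480x640x3 uint8, red, green, blue), "range_z" (480x640 float32, m along the optical axis (not along the pixel's ray), 0 where there is no reading), "camera_matrix" (3x3 intrinsics, pixels), "T" (4x4, takes a point from camera to world coordinates); the wrist camera has in their place "tool_from_camera" (4x4, takes a point from camera to tool coordinates, whose origin is the TCP and whose axes are the flange's). Camera axes: x right, y down, z forward; pixel columns grow to the right and rows downward; lengths in m; the calibration is good to about 2 mm. A picture is of the moment at which its call begins: read the wrist's pose just before it.
- job.hand_in(): hands the job in, once; it reports no verdict.
The state is a dict: "time": time; "qpos": joint angles; "qvel": joint speeds; "joint_efforts": joint torques, N m; "tool_pos": TCP position; "tool_rot": TCP orientation; "contact_force": force on the tool from outside, world axes, zero at the start; "torque": the same for the moment, N m; "opening": finger opening in m.
Only numpy, scipy, OpenCV 4.12 (cv2) and the standard library are available. Lean on these libraries where they do the work, as an engineer would, in place of code of your own. Each camera call takes 0.05 s, during which the arm holds its last target.

## Working session

There is one attempt and no reset: what is moved stays moved. The work goes in short steps, Python scripts to look and compute and a tool call to move; the robot and the scene stay as the last step left them, time stands still between calls to the robot, and variables do not carry over. Pictures are saved under pics/ and viewed, and the job is handed in when it is done.

Besides the shell and the picture viewer there is one more tool, called after "Call:" by a JSON object that holds its "op" and its "data". jog_arm: Moves the arm, as the interface text tells. Its arguments: {"type":"object","properties":{"series":{"type":"array","items":{"type":"array"}},"squeeze":{"type":"number"}},"required":["series"]}

```bash
mkdir -p pics; ls; python3 - <<'E'
from cell import status, eyes
import cv2, numpy as np
print(status.observe())
for n in ("scene","top"):
    c=eyes.read_camera(n); cv2.imwrite(f"pics/{n}0.png",c["img"][:,:,::-1]); np.savez(f"pics/{n}0.npz",**c)
    print(n,c["camera_matrix"],c["T"])
E
```

```text
pics
{'time': 0.0, 'qpos': array([-1.32698173e+00,  3.42738791e-01,  1.52504488e+00, -2.27453479e-05,
        1.27537173e+00, -1.46028796e-01]), 'qvel': array([-0.00017795, -0.00035561,  0.0006089 , -0.00074007,  0.00238419,
        0.00132515]), 'joint_efforts': array([ 1.71537460e-03, -4.31239343e+01, -2.44223446e+01,  7.21461629e-02,
        5.58827771e-02, -1.23492800e-04]), 'tool_pos': array([ 0.1994222 , -0.48520326,  0.22602689]), 'tool_rot': array([-3.14004338e+00, -2.05877072e-04,  3.89849870e-01]), 'contact_force': array([ 0.13220112, -0.53862429,  0.14937404]), 'torque': array([ 0.02709221, -0.03698134, -0.03029311]), 'opening': 0.09185862728385598}
scene [[483.00818661   0.         311.83782109]
 [  0.         483.00818661 238.75753511]
 [  0.           0.           1.        ]] [[ 0.79440952  0.47951415 -0.37279982  0.9889148 ]
 [ 0.60737245 -0.63069136  0.48303946 -0.46603304]
 [-0.00349737 -0.61015948 -0.7922709   1.15421011]
 [ 0.          0.          0.          1.        ]]
top [[476.35477607   0.         313.24241226]
 [  0.         476.35477607 244.39522227]
 [  0.           0.           1.        ]] [[ 5.34627324e-02 -9.70985652e-01  2.33084962e-01  1.80631714e-01]
 [-9.98569102e-01 -5.17011094e-02  1.36653917e-02  1.28083744e-01]
 [-1.21814813e-03 -2.33482030e-01 -9.72360354e-01  1.62840525e+00]
 [ 0.00000000e+00  0.00000000e+00  0.00000000e+00  1.00000000e+00]]
```

View pics/scene0.png

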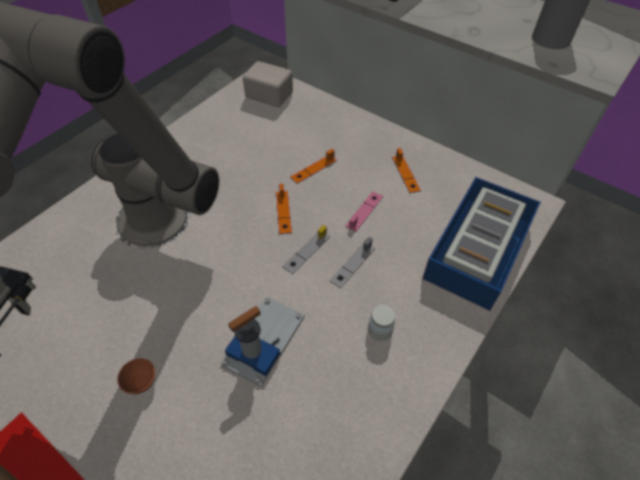

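View pics/top0.png

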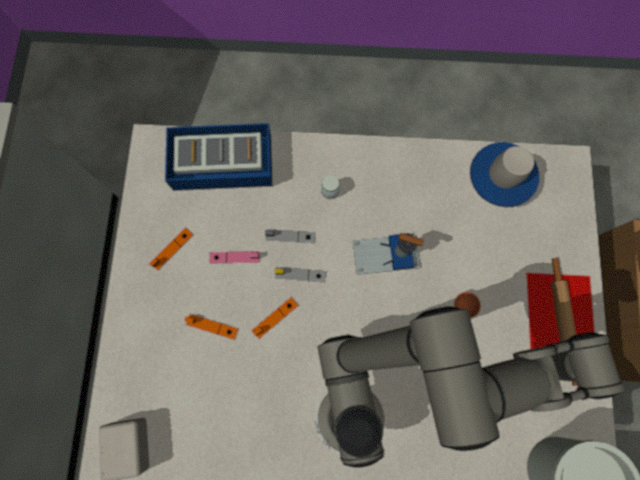

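The scene view shows the yellow-grip strip at about (323,232)-(290,268) and the extruder barrel at about (250,345), with its apron toward (285,315). In the top view the yellow grip is at (280,271), with the blade running right to (326,275). The extruder is at (403,252), its apron to the left. Next I'll measure these.

```bash
cat > h.py <<'E'
import numpy as np, cv2
from scipy.spatial.transform import Rotation as R
def cloud(c,T):
    K=c["camera_matrix"]; z=c["range_z"]; v,u=np.mgrid[0:480,0:640]
    P=np.stack([(u-K[0,2])/K[0,0]*z,(v-K[1,2])/K[1,1]*z,z],-1)
    return P@T[:3,:3].T+T[:3,3]
def toolT(s):
    T=np.eye(4);T[:3,:3]=R.from_euler('xyz',s["tool_rot"]).as_matrix();T[:3,3]=s["tool_pos"];return T
def wrist(name):
    from cell import status,eyes
    s=status.observe(); c=eyes.read_camera("wrist")
    T=toolT(s)@c["tool_from_camera"]
    cv2.imwrite(f"pics/{name}.png",c["img"][:,:,::-1])
    np.savez(f"pics/{name}.npz",W=T,**c)
    return c,T,s
def fixed(n,name):
    from cell import eyes
    c=eyes.read_camera(n);cv2.imwrite(f"pics/{name}.png",c["img"][:,:,::-1]);np.savez(f"pics/{name}.npz",**c)
    return c,c["T"]
E
python3 - <<'E'
from h import *
c=np.load("pics/scene0.npz"); P=cloud(c,c["T"])
for n,(u,v) in dict(grip=(322,231),tip=(288,268),line=(303,252),bar=(244,319),bar1=(232,325),bar2=(257,311),ap1=(301,318),ap2=(272,300),apm=(280,318),cap=(250,335),table=(320,300)).items(): print(n,P[v,u].round(4))
c=np.load("pics/top0.npz"); P=cloud(c,c["T"])
print()
for n,(u,v) in dict(grip=(280,272),tip=(326,275),line=(302,274),ap1=(354,238),ap2=(356,273),bar1=(393,236),bar2=(422,242),table=(340,210)).items(): print(n,P[v,u].round(4))
def crop(n,x0,y0,w,h):
    im=cv2.imread(f"pics/{n}.png")[y0:y0+h,x0:x0+w]; cv2.imwrite(f"pics/{n}c.png",cv2.resize(im,(800,int(800*h/w)),interpolation=cv2.INTER_CUBIC))
crop("scene0",200,210,200,150); crop("top0",250,200,200,150)
c=np.load("pics/scene0.npz")
E
```

```text
grip [0.4699 0.2558 0.0378]
tip [0.4578 0.1093 0.0046]
line [0.458  0.1791 0.0064]
bar [ 0.5606 -0.156   0.2091]
bar1 [ 0.5495 -0.1825  0.2086]
bar2 [ 0.5706 -0.1242  0.2101]
ap1 [0.5889 0.0033 0.0099]
ap2 [ 0.4936 -0.0029  0.0136]
apm [ 0.5459 -0.0319  0.0135]
cap [ 0.5728 -0.159   0.1513]
table [0.5948 0.0796 0.0062]

grip [0.459  0.2573 0.043 ]
tip [0.4645 0.101  0.    ]
line [0.4624 0.184  0.0071]
ap1 [0.6004 0.0091 0.0054]
ap2 [ 0.478  -0.0028 -0.0051]
bar1 [ 0.6045 -0.1216  0.0443]
bar2 [ 0.5467 -0.1852  0.2068]
table [7.024e-01 6.220e-02 1.000e-04]
```

View pics/scene0c.png

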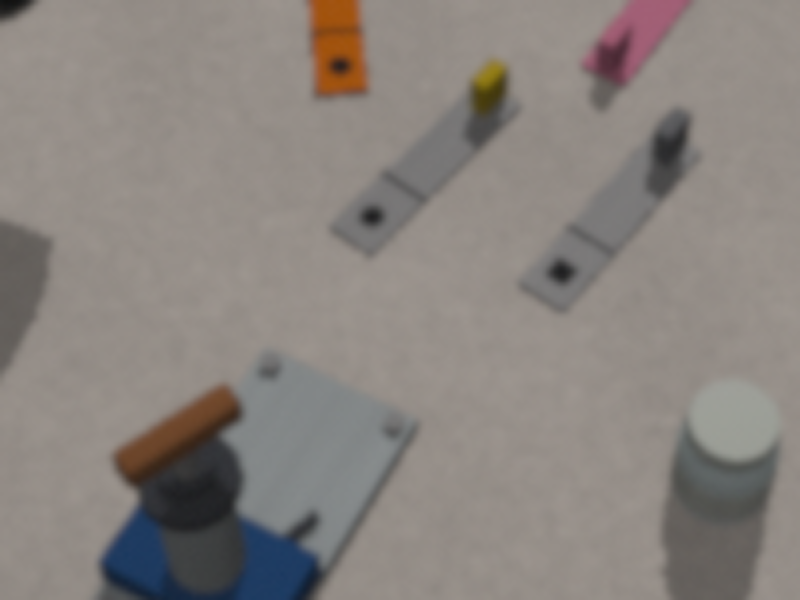

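View pics/top0c.png

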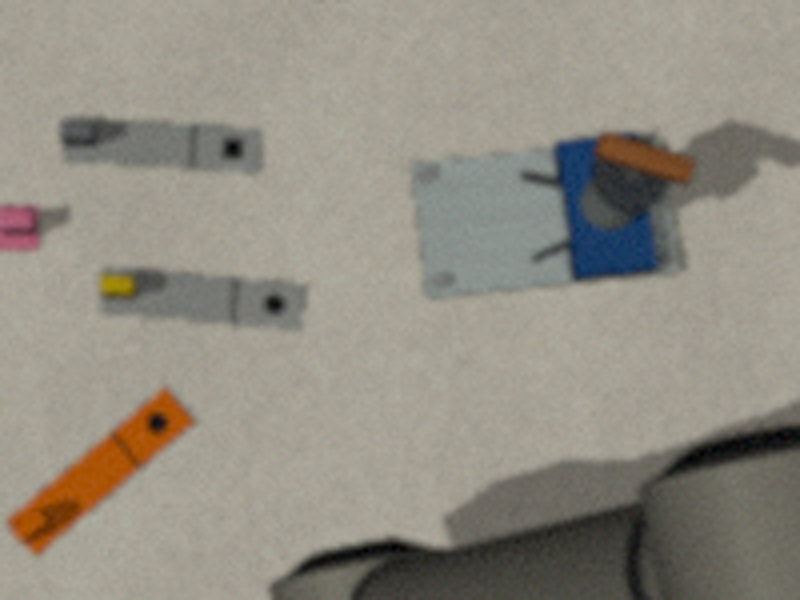

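```bash
python3 - <<'E'
from h import *
c,T,s=wrist("w0"); print(c["tool_from_camera"].round(3),c["camera_matrix"].round(1)); print(T.round(3))
E
```

```text
[[ 0.001 -0.952 -0.305  0.084]
 [ 1.     0.001  0.     0.   ]
 [-0.    -0.305  0.952 -0.158]
 [ 0.     0.     0.     1.   ]] [[424.4   0.  326.5]
 [  0.  424.4 246.9]
 [  0.    0.    1. ]]
[[ 0.381 -0.88  -0.282  0.277]
 [-0.925 -0.363 -0.115 -0.454]
 [-0.001  0.305 -0.952  0.384]
 [ 0.     0.     0.     1.   ]]
```

View pics/w0.png

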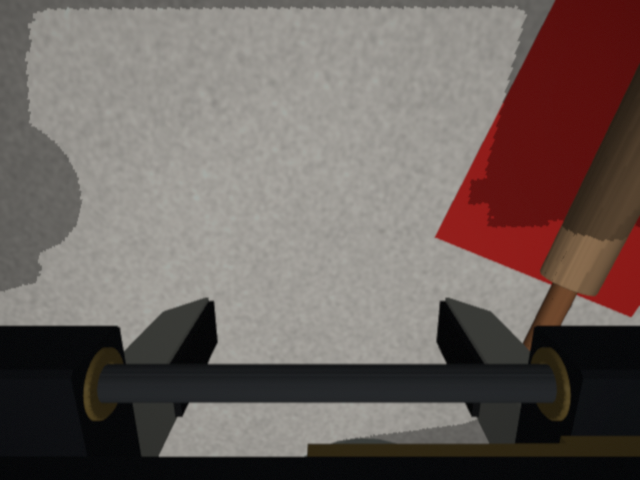

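Call:
{"op": "jog_arm", "data": {"series": [[1,[0,0,-0.04],[0,0,0]],[1,[0,0,-0.08],[0,0,0]],[1,[0.472,-0.202,-0.1],[0,0,-1.18]],[1,[0.472,-0.202,-0.1],[0,0,-1.18]],[1,[0.472,-0.202,-0.1],[0,0,-1.18]],[1,[0.472,-0.202,-0.1],[0,0,-1.18]],[1,[0.472,-0.202,-0.1],[0,0,-1.18]],[1,[0.472,-0.202,-0.1],[0,0,-1.18]],[1,[0.472,-0.202,-0.1],[0,0,-1.18]],[1,[0.472,-0.202,-0.1],[0,0,-1.18]],[1,[0.472,-0.202,-0.1],[0,0,-1.18]],[1,[0.472,-0.202,-0.1],[0,0,-1.18]]]}}

```text
time: 1.15
tool_pos: [0.4923, -0.1867, 0.3229]
tool_rot: [-3.141, 0.0, 1.576]
contact_force: [1.1, -2.0, 0.2]
opening: 0.0917
```

Call:
{"op": "jog_arm", "data": {"series": [[1,[0.033,0.033,0],[0,0,0]],[1,[0.066,0.066,0],[0,0,0]],[1,[0.066,0.066,0],[0,0,0]],[1,[0.066,0.066,0],[0,0,0]],[1,[0.066,0.066,0],[0,0,0]]]}}

```text
time: 1.57
tool_pos: [0.5571, -0.1227, 0.3223]
tool_rot: [-3.14, 0.0, 1.571]
contact_force: [-0.3, -0.5, 0.4]
opening: 0.0921
```

```bash
python3 - <<'E'
from h import *
c,T,s=wrist("w1"); print(s["time"],s["tool_pos"],s["tool_rot"],s["qvel"].round(3))
E
```

```text
1.5667 [ 0.55711239 -0.12267534  0.32230877] [-3.14007405e+00  2.26535837e-04  1.57107161e+00] [-0.038 -0.021  0.013 -0.002  0.    -0.002]
```

View pics/w1.png

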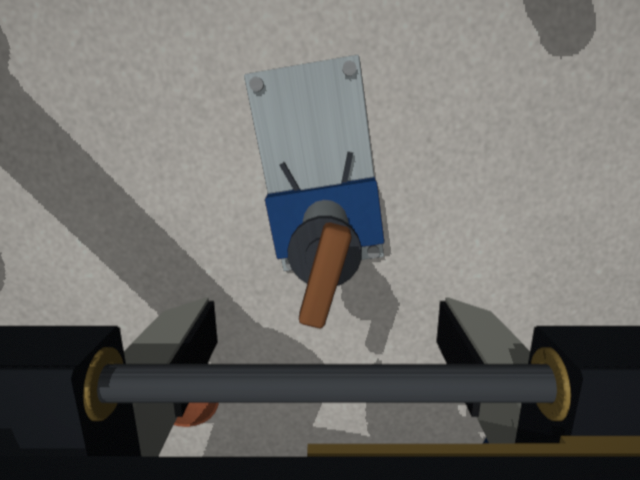

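The wrist view shows the extruder's apron corners at about (246,74) and (358,55), the top front edge of the housing from (265,195) to (376,179), and the crossbar from (337,226) to (313,325). I'll zoom in and fit a pose.

```bash
python3 - <<'E'
from h import *
im=cv2.imread("pics/w1.png")
cv2.imwrite("pics/w1a.png",cv2.resize(im[40:220,230:400],None,fx=3.3,fy=3.3,interpolation=cv2.INTER_CUBIC))
cv2.imwrite("pics/w1b.png",cv2.resize(im[165:335,250:400],None,fx=3.5,fy=3.5,interpolation=cv2.INTER_CUBIC))
E
```

```text
(no output)
```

View pics/w1a.png

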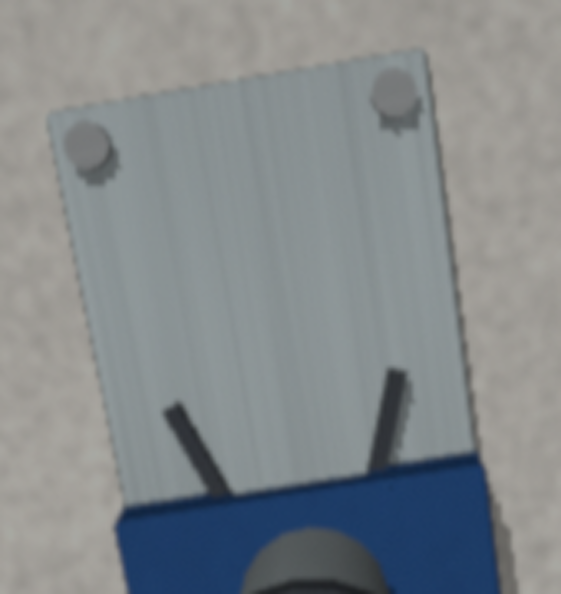

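View pics/w1b.png

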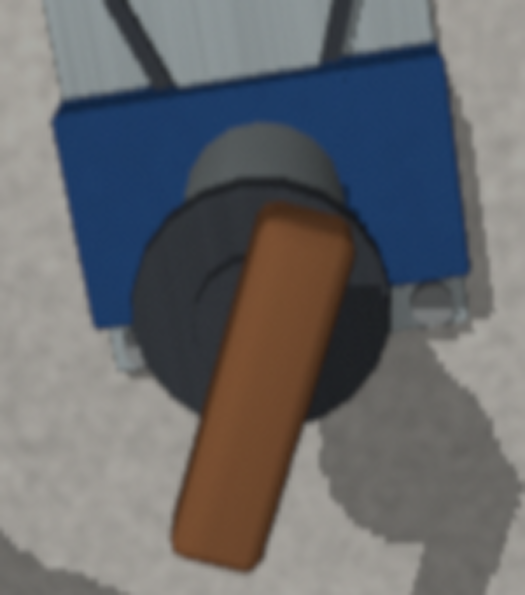

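```bash
python3 - <<'E'
from h import *
from scipy.optimize import least_squares
c=np.load("pics/w1.npz");W=c["W"];K=c["camera_matrix"];Wi=np.linalg.inv(W)
def proj(P):
    q=(np.c_[P,np.ones(len(P))]@Wi.T)[:,:3]; q=q@K.T; return q[:,:2]/q[:,2:]
# model pts, pix
m=np.array([[-60,160,12],[60,160,12],[-60,-35,40],[60,-35,40],[60,35,40],[-60,35,40],[0,0,150]])/1e3
p=np.array([[244.8,74.2],[358.8,54.5],[277.1,258.7],[384.3,242.1],[375.9,179.5],[266.8,197],[324.9,250.7]])
def tf(v,m):
    r=R.from_euler('z',v[2]).as_matrix(); return m@r.T+[v[0],v[1],v[3] if len(v)>3 else 0]
for idx,ex in ((range(7),0),(range(7),1),([0,1,2,3,6],0),([0,1,6],0)):
    idx=list(idx)
    s=least_squares(lambda v:(proj(tf(v,m[idx]))-p[idx]).ravel(),[.56,-.15,.1]+[0]*ex)
    print(s.x.round(4),(proj(tf(s.x,m))-p).round(1).tolist())
# bar corners: top face z=.208
P=cloud(c,W)
for u,v in((325,275),(318,305),(332,240),(345,205),(310,120),(300,260),(200,100),(500,200)): print(u,v,P[v,u].round(4))
# bar: top face corners in w1b
b=np.array([[262,205],[355,245],[250,572],[175,548]])/3.5+[250,165]
bc=b.mean(0)
def ray(uv,z):
    d=W[:3,:3]@np.linalg.inv(K)@[uv[0],uv[1],1]; return W[:3,3]+d*(z-W[2,3])/d[2]
q=np.array([ray(x,.206) for x in b]); print(q.round(4)); e0=(q[0]+q[1])/2;e1=(q[2]+q[3])/2
print("bar mid",(e0+e1)/2,"len",np.linalg.norm(e0-e1),"ang",np.degrees(np.arctan2(*(e0-e1)[[1,0]])))
E
```

```text
[ 0.557  -0.1507  0.1589] [[-1.4, -1.6], [0.8, -2.0], [-0.2, 0.6], [1.2, 0.9], [1.8, -0.3], [-2.7, 0.1], [0.5, 2.7]]
[ 0.5568 -0.1519  0.1587 -0.0086] [[0.1, 0.4], [0.1, 0.4], [0.5, -0.9], [-0.0, -0.3], [0.7, -0.4], [-1.7, -0.3], [0.3, 0.8]]
[ 0.5568 -0.1506  0.1584] [[-1.6, -1.7], [0.7, -2.0], [-0.4, 0.5], [1.0, 0.9], [1.6, -0.3], [-2.9, 0.0], [0.2, 2.6]]
[ 0.5569 -0.1509  0.1587] [[-1.4, -1.4], [0.8, -1.7], [-0.3, 0.8], [1.1, 1.1], [1.8, -0.1], [-2.8, 0.3], [0.4, 3.0]]
325 275 [ 0.5569 -0.1473  0.2066]
318 305 [ 0.552  -0.1694  0.2082]
332 240 [ 0.5616 -0.1213  0.209 ]
345 205 [ 0.5773 -0.1341  0.039 ]
310 120 [ 0.5401 -0.0486  0.0109]
300 260 [ 0.5361 -0.1564  0.1502]
200 100 [ 4.223e-01 -2.850e-02  3.000e-04]
500 200 [ 7.564e-01 -1.363e-01  1.000e-04]
[[ 0.5568 -0.1108  0.206 ]
 [ 0.5747 -0.1187  0.206 ]
 [ 0.5544 -0.189   0.206 ]
 [ 0.539  -0.1835  0.206 ]]
bar mid [ 0.55619764 -0.15049921  0.206     ] len 0.07395294509292552 ang 75.06429820904981
```

Call:
{"op": "jog_arm", "data": {"series": [[1,[0.24,-0.09,0.02],[0,0,0]],[1,[0.24,-0.09,0.02],[0,0,0]],[1,[0.24,-0.09,0.02],[0,0,0]],[1,[0.24,-0.09,0.02],[0,0,0]],[1,[0.24,-0.09,0.02],[0,0,0]],[1,[0.24,-0.09,0.02],[0,0,0]],[1,[0.24,-0.09,0.02],[0,0,0]],[1,[0.24,-0.09,0.02],[0,0,0]],[1,[0.24,-0.09,0.02],[0,0,0]],[1,[0.24,-0.09,0.02],[0,0,0]]]}}

```text
time: 2.45
tool_pos: [0.4682, 0.1154, 0.3032]
tool_rot: [3.141, 0.001, 1.567]
contact_force: [-0.7, -0.2, -0.8]
opening: 0.0922
```

```bash
python3 - <<'E'
from h import *
c,T,s=wrist("w2"); print(s["time"],s["tool_pos"],s["tool_rot"],s["qvel"].round(3))
im=cv2.imread("pics/w2.png")
cv2.imwrite("pics/w2a.png",cv2.resize(im[0:300,240:440],None,fx=2,fy=2,interpolation=cv2.INTER_CUBIC))
c=np.load("pics/w1.npz");W=c["W"];K=c["camera_matrix"]
d=W[:3,:3]@np.linalg.inv(K)@[321.3,185.8,1];print("mouth",[ (W[:3,3]+d*(z-W[2,3])/d[2]).round(4) for z in(.012,.02)])
E
```

```text
2.45 [0.4682419  0.11541717 0.30315224] [3.14086194e+00 7.75243042e-04 1.56738831e+00] [-0.007  0.007 -0.003  0.003  0.     0.005]
mouth [array([ 0.5519, -0.1183,  0.012 ]), array([ 0.552, -0.117,  0.02 ])]
```

View pics/w2.png

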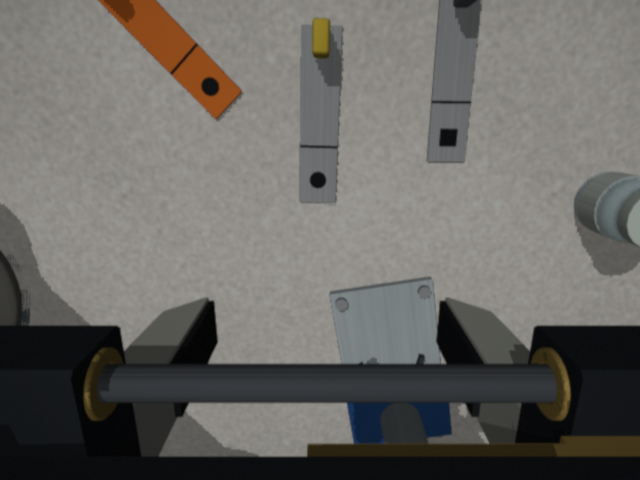

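View pics/w2a.png

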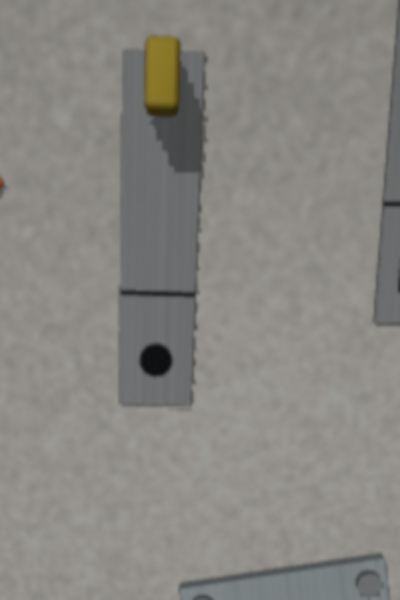

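The yellow strip's blade corners are at (301,25), (343,26), (299.5,202) and (335.5,202.5), with the line at row 146.5. The apron corners, at (330.5,292) and (432,278), are in the same view.

```bash
python3 - <<'E'
from h import *
from scipy.optimize import least_squares
c=np.load("pics/w2.npz");W=c["W"];K=c["camera_matrix"];Wi=np.linalg.inv(W)
def proj(P):
    q=(np.c_[P,np.ones(len(P))]@Wi.T)[:,:3]; q=q@K.T; return q[:,:2]/q[:,2:]
m=np.array([[-20,15,4],[20,15,4],[-20,-160,4],[20,-160,4],[-20,-100,4],[20,-100,4]])/1e3
p=np.array([[301,25],[343,26],[299.5,202],[335.5,202.5],[299.5,146],[337.5,147]])
def tf(v,m):
    r=R.from_euler('z',v[2]).as_matrix(); return m@r.T+[v[0],v[1],0]
s=least_squares(lambda v:(proj(tf(v,m))-p).ravel(),[.46,.25,0]);print("strip",s.x.round(4),(proj(tf(s.x,m))-p).round(1).tolist())
me=np.array([[-60,160,12],[60,160,12]])/1e3;pe=np.array([[330.5,292.],[432,277.7]])
s=least_squares(lambda v:(proj(tf(v,me))-pe).ravel(),[.55,-.15,.15]);print("extr",s.x.round(4),(proj(tf(s.x,me))-pe).round(1).tolist())
P=cloud(c,W)
im=c["img"].astype(int); k=(im[...,0]>120)&(im[...,2]<60)&(im[...,1]>90)&(P[...,2]>.034)&(P[...,2]<.046)
print("yellow top",P[k].mean(0),np.median(P[k],0),P[k].min(0),P[k].max(0),k.sum())
for n in("scene0","top0"):
    c=np.load(f"pics/{n}.npz");P=cloud(c,c["T"]);
    im=c["img"].astype(int); k=(im[...,0]>120)&(im[...,2]<70)&(im[...,1]>90)&(P[...,2]>.03)&(P[...,2]<.05)
    print(n,np.median(P[k],0),k.sum())
E
```

```text
strip [ 0.4648  0.2628 -0.0336] [[0.2, -0.8], [-0.5, -0.3], [-0.4, 0.2], [0.2, 0.9], [0.2, 0.0], [0.3, 0.2]]
extr [ 0.5552 -0.1493  0.149 ] [[-1.4, 0.2], [1.4, -0.1]]
yellow top [0.46357694 0.26398104 0.03946284] [0.463842   0.2641923  0.03943348] [0.4574485  0.25112246 0.03711238] [0.47021842 0.27676628 0.04216911] 446
scene0 [0.46481291 0.26539323 0.04282645] 30
top0 [ 0.45397086 -0.67645894  0.04369397] 116
```

Call:
{"op": "jog_arm", "data": {"series": [[0.2,[0.147,-0.004,0.18],[0,0,0.032]],[0.2,[0.147,-0.004,0.18],[0,0,0.032]],[0.2,[0.147,-0.004,0.18],[0,0,0.032]],[0.2,[0.147,-0.004,0.18],[0,0,0.032]],[0.2,[0.147,-0.004,0.18],[0,0,0.032]],[0.2,[0.147,-0.004,0.18],[0,0,0.032]],[0.2,[0.147,-0.004,0.2],[0,0,0.032]],[0.2,[0.147,-0.004,0.22],[0,0,0.032]],[0.2,[0.147,-0.004,0.22],[0,0,0.032]],[0.2,[0.147,-0.004,0.22],[0,0,0.032]]]}}

```text
time: 3.33
tool_pos: [0.4641, 0.263, 0.0822]
tool_rot: [-3.139, 0.001, 1.536]
contact_force: [0.7, -1.1, -0.3]
opening: 0.0553
```

```bash
python3 - <<'E'
from h import *
c,T,s=wrist("w3"); print(s["time"],s["tool_pos"],s["tool_rot"],s["qvel"].round(3))
E
```

```text
3.3333 [0.46412094 0.26301894 0.08221152] [-3.13948604e+00  1.21560842e-03  1.53592390e+00] [ 0.003 -0.039 -0.03   0.     0.007  0.003]
```

View pics/w3.png

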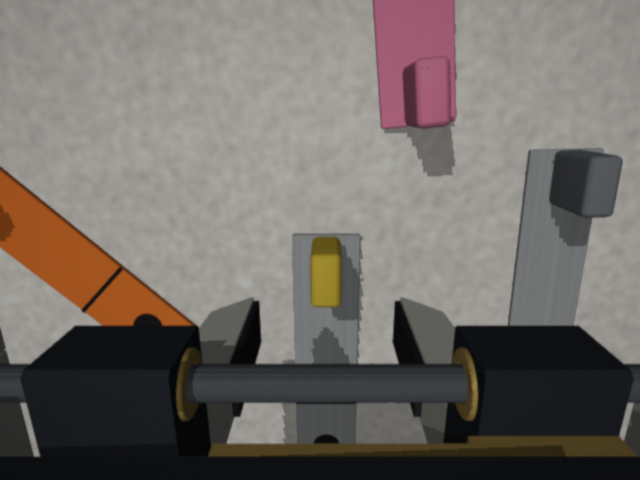

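The yellow grip is at (326,272), centred between the fingers, with nothing else near them. I'll lower and grip.

Call:
{"op": "jog_arm", "data": {"series": [[0.2,[0,0,0.03],[0,0,0]],[0.2,[0,0,0.055],[0,0,0]],[0.2,[0,0,0.07],[0,0,0]],[0.2,[0,0,0.073],[0,0,0]],[0.2,[0,0,0.073],[0,0,0]],[-1,[0,0,0.073],[0,0,0]],[-1,[0,0,0.073],[0,0,0]],[-1,[0,0,0.073],[0,0,0]],[-1,[0,0,0.073],[0,0,0]],[-1,[0,0,0.073],[0,0,0]],[-1,[0,0,0.073],[0,0,0]]], "squeeze": 40}}

```text
time: 4.3
tool_pos: [0.4639, 0.2645, 0.0103]
tool_rot: [3.141, -0.0, 1.538]
contact_force: [-0.5, 0.3, 0.1]
opening: 0.02
```

Call:
{"op": "jog_arm", "data": {"series": [[-1,[0,0,0],[0,0,0]],[-1,[0,0,0],[0,0,0]],[-1,[0,0,0],[0,0,0]],[-1,[0,0,0],[0,0,0]],[-1,[0,0,-0.02],[0,0,0]],[-1,[0,0,-0.05],[0,0,0]],[-1,[0,0,-0.05],[0,0,0]],[-1,[0,0,-0.05],[0,0,0]]]}}

```text
time: 4.97
tool_pos: [0.4646, 0.2647, 0.0609]
tool_rot: [3.139, -0.001, 1.538]
contact_force: [-0.4, 0.4, -2.2]
opening: 0.0158
```

```bash
python3 - <<'E'
from h import *
from cell import status
s=status.observe();print(s)
c,T=fixed("scene","s1")
im=cv2.imread("pics/s1.png")[180:330,200:400]; cv2.imwrite("pics/s1c.png",cv2.resize(im,(800,600),interpolation=cv2.INTER_CUBIC))
E
```

```text
{'time': 4.9667, 'qpos': array([ 3.74563501e-01,  5.47861717e-01,  1.70749005e+00, -1.53402093e-04,
        8.83306142e-01,  4.07530257e-01]), 'qvel': array([ 0.00129539,  0.03586445,  0.03501352,  0.0013859 , -0.00830217,
        0.00154557]), 'joint_efforts': array([ 3.94040393e-02, -4.99427104e+01, -1.99157381e+01,  3.74022522e-02,
        1.21846092e-01,  5.63996546e-04]), 'tool_pos': array([0.46463345, 0.26470898, 0.06087753]), 'tool_rot': array([ 3.13885116e+00, -1.05405415e-03,  1.53792819e+00]), 'contact_force': array([-0.37523657,  0.40823922, -2.16857093]), 'torque': array([ 0.07325478, -0.03286003,  0.00644402]), 'opening': 0.015808969006779548}
```

View pics/s1c.png

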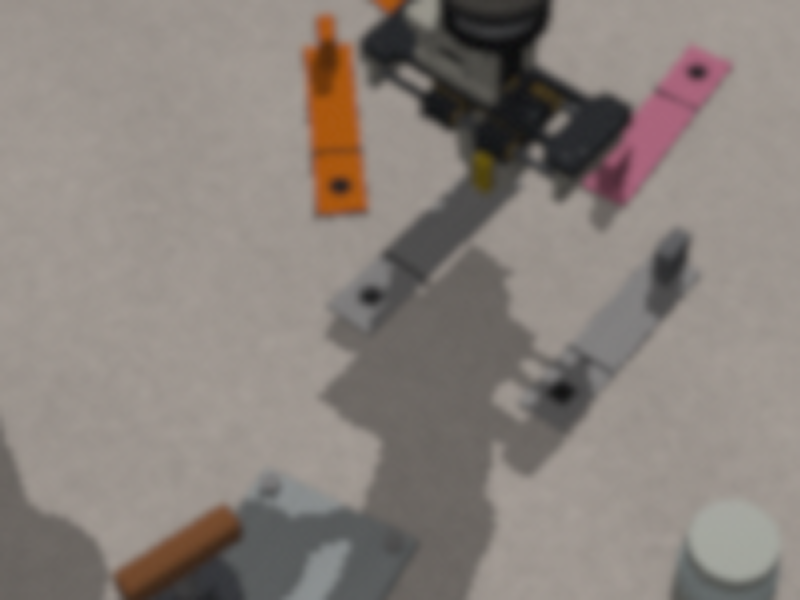

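The strip is lifted. I'll check with depth whether the blade droops.

```bash
python3 - <<'E'
from h import *
c=np.load("pics/s1.npz");P=cloud(c,c["T"])
for u0,v0 in ((287,257),(292,253),(297,249),(301,246),(305,241),(309,236),(314,232)):
    print(u0,v0,P[v0-1:v0+2,u0-1:u0+2].reshape(-1,3).mean(0).round(4))
c,T=fixed("top","t1")
im=cv2.imread("pics/t1.png")[200:350,230:430]; cv2.imwrite("pics/t1c.png",cv2.resize(im,(800,600),interpolation=cv2.INTER_CUBIC))
P=cloud(c,T); 
k=(abs(P[...,0]-.464)<.018)&(P[...,2]>.02)&(P[...,2]<.08)&(P[...,1]<.24)&(P[...,1]>.08)
q=P[k]; print(len(q),q.min(0),q.max(0),np.polyfit(q[:,1],q[:,2],1))
E
```

```text
287 257 [0.4561 0.1105 0.0561]
292 253 [0.4593 0.1288 0.0578]
297 249 [0.4612 0.1489 0.0565]
301 246 [0.4636 0.1642 0.0563]
305 241 [0.4611 0.1858 0.0552]
309 236 [0.4595 0.2066 0.0559]
314 232 [0.4615 0.2278 0.0548]
245 [0.44608514 0.10211191 0.0447567 ] [0.48164098 0.18737301 0.06297319] [0.00323798 0.05273624]
```

View pics/t1c.png

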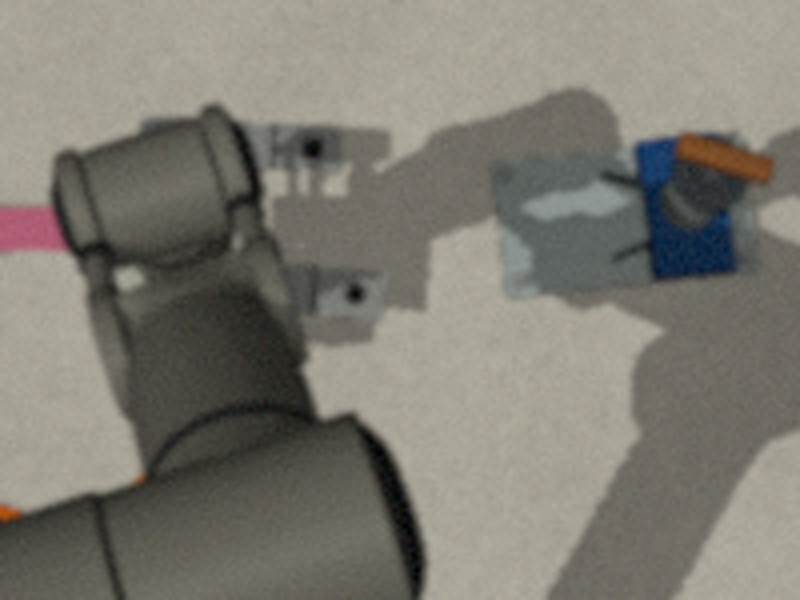

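Call:
{"op": "jog_arm", "data": {"series": [[-1,[-0.03,0.012,0],[0,0,-0.05]],[-1,[-0.06,0.024,0],[0,0,-0.1]],[-1,[-0.09,0.036,0],[0,0,-0.15]],[-1,[-0.12,0.046,0],[0,0,-0.191]],[-1,[-0.146,0.055,0],[0,0,-0.191]],[-1,[-0.146,0.055,0.02],[0,0,-0.191]],[-1,[-0.146,0.055,0.03],[0,0,-0.191]],[-1,[-0.146,0.055,0.03],[0,0,-0.191]],[-1,[-0.146,0.055,0.03],[0,0,-0.191]]]}}

```text
time: 5.82
tool_pos: [0.5125, 0.1171, 0.0286]
tool_rot: [-3.138, -0.0, 1.73]
contact_force: [0.1, 0.2, -1.5]
opening: 0.0155
```

```bash
python3 - <<'E'
from h import *
from cell import status
s=status.observe();print(s["tool_pos"],s["tool_rot"],s["contact_force"])
c,T=fixed("scene","s2"); c2,T2=fixed("top","t2")
im=cv2.imread("pics/s2.png")[250:400,200:400]; cv2.imwrite("pics/s2c.png",cv2.resize(im,(800,600),interpolation=cv2.INTER_CUBIC))
im=cv2.imread("pics/t2.png")[200:320,290:450]; cv2.imwrite("pics/t2c.png",cv2.resize(im,(800,600),interpolation=cv2.INTER_CUBIC))
E
```

```text
[0.51251342 0.11712882 0.02858275] [-3.13781081e+00 -3.46416114e-04  1.72950799e+00] [ 0.12712104  0.21955063 -1.47843759]
```

View pics/s2c.png

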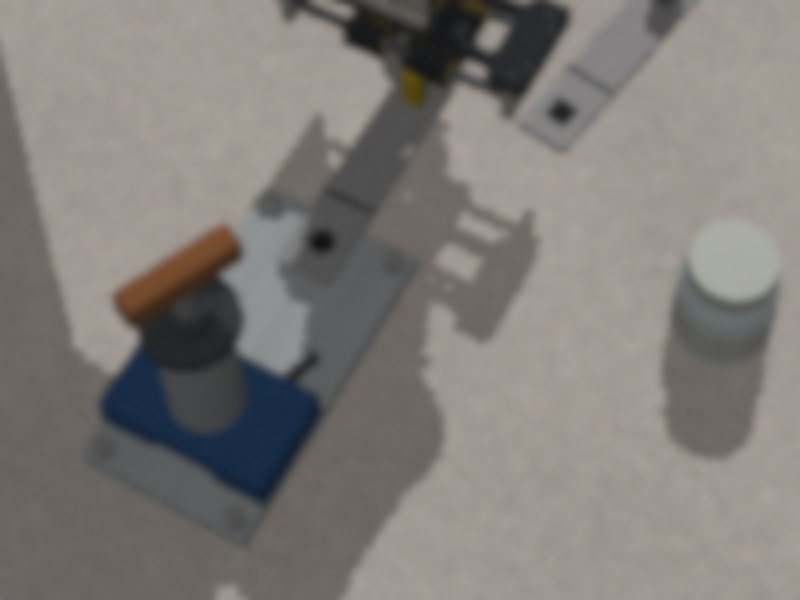

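View pics/t2c.png

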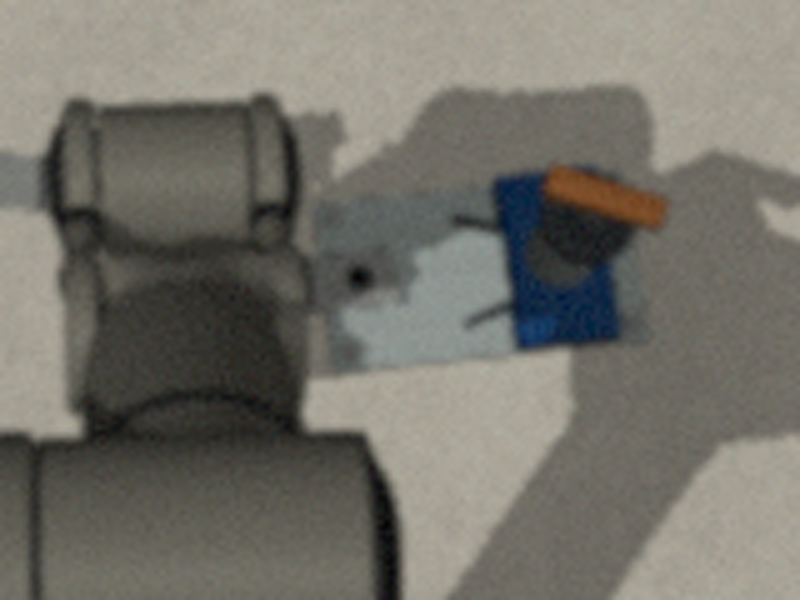

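```bash
cat >> h.py <<'E'
def tfm(v,m):
    r=R.from_euler('z',v[2]).as_matrix(); return m@r.T+[v[0],v[1],v[3]]
EXT=[[(-60,160,12),(60,160,12),(60,35,12),(-60,35,12)],[(-60,35,40),(60,35,40),(60,-35,40),(-60,-35,40)],[(-60,-35,12),(60,-35,12),(60,-60,12),(-60,-60,12)],[(31*np.cos(t),31*np.sin(t),150) for t in np.linspace(0,6.28,40)],[(-23,35,12),(23,35,12),(23,35,20),(-23,35,20)]]
STR=[[(-20,15,4),(20,15,4),(20,-160,4),(-20,-160,4)],[(-20,-100,4),(20,-100,4)],[(-8,15,40),(8,15,40),(8,-15,40),(-8,-15,40)]]
def overlay(im,K,T,objs,x0,y0,w,h,out,f):
    Ti=np.linalg.inv(T)
    a=cv2.resize(im[y0:y0+h,x0:x0+w,::-1],None,fx=f,fy=f,interpolation=cv2.INTER_CUBIC).copy()
    for model,v,col in objs:
        for poly in model:
            P=tfm(v,np.array(poly,float)/1e3); q=P@Ti[:3,:3].T+Ti[:3,3]; q=q@K.T; q=q[:,:2]/q[:,2:]
            q=((q+.5-[x0,y0])*f-.5).round().astype(np.int32)
            cv2.polylines(a,[q.reshape(-1,1,2)],True,col,1,cv2.LINE_AA)
    cv2.imwrite(out,a)
E
python3 - <<'E'
from h import *
y=.1585; g=[.5125+.157*.0015,.1171-.0015*.9876,y,.0186]
o=[(EXT,[.557,-.151,y,0],(0,255,0)),(STR,g,(0,0,255))]
for n,b,f in(("s2",(210,250,130,140),4.2),("t2",(290,200,160,110),5)):
    c=np.load(f"pics/{n}.npz"); overlay(c["img"],c["camera_matrix"],c["T"],o,*b,f"pics/{n}o.png",f)
E
```

```text
(no output)
```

View pics/s2o.png

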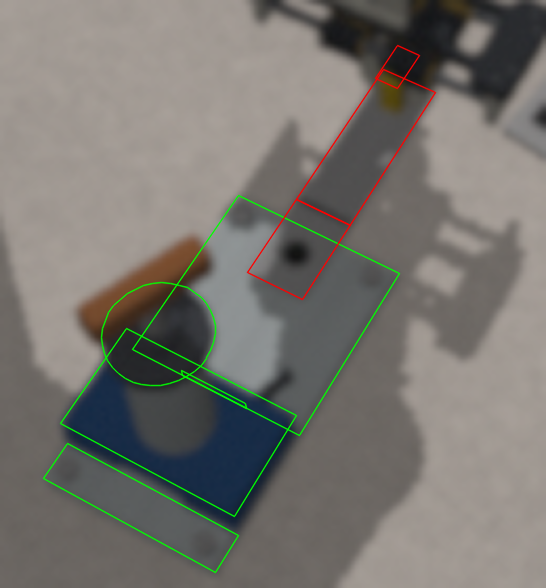

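View pics/t2o.png

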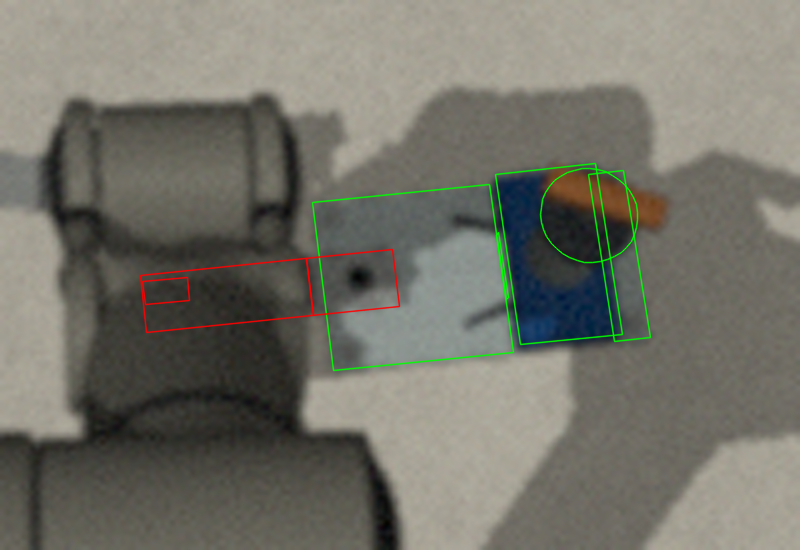

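Both overlays agree with the wrist-based model to within about a pixel. I'll correct sideways by 2 mm, lower, and advance between the cheeks.

Call:
{"op": "jog_arm", "data": {"series": [[-1,[0,0.002,0.002],[0,0,0]],[-1,[-0.005,0.002,0.004],[0,0,0]],[-1,[-0.012,0.002,0.004],[0,0,0]],[-1,[-0.02,0.002,0.004],[0,0,0]],[-1,[-0.028,0.002,0.004],[0,0,0]],[-1,[-0.036,0.002,0.004],[0,0,0]],[-1,[-0.044,0.002,0.004],[0,0,0]],[-1,[-0.051,0.002,0.004],[0,0,0]],[-1,[-0.057,0.002,0.004],[0,0,0]],[-1,[-0.06,0.002,0.004],[0,0,0]],[-1,[-0.06,0.002,0.004],[0,0,0]]]}}

```text
time: 6.83
tool_pos: [0.5255, 0.0569, 0.0259]
tool_rot: [3.141, 0.0, 1.728]
contact_force: [-0.6, 0.4, -1.9]
opening: 0.0157
```

```bash
python3 - <<'E'
from h import *
from cell import status
s=status.observe();print(s["tool_pos"],s["tool_rot"],s["contact_force"],s["torque"])
y=.1585; t=s["tool_pos"]; g=[t[0]+.157*.0015,t[1]-.0015*.9876,y,t[2]-.010]
o=[(EXT,[.557,-.151,y,0],(0,255,0)),(STR,g,(0,0,255))]
for n,m,b,f in(("s3","scene",(210,250,130,140),4.2),("t3","top",(290,200,160,110),5)):
    c,T=fixed(m,n); overlay(c["img"],c["camera_matrix"],c["T"],[],*b,f"pics/{n}c.png",f);overlay(c["img"],c["camera_matrix"],c["T"],o,*b,f"pics/{n}o.png",f)
E
```

```text
[0.5255371  0.05690224 0.02593383] [3.14147396e+00 1.62242507e-04 1.72776595e+00] [-0.60585811  0.38083053 -1.91302869] [ 0.02213644 -0.05827934 -0.04648324]
```

View pics/s3c.png

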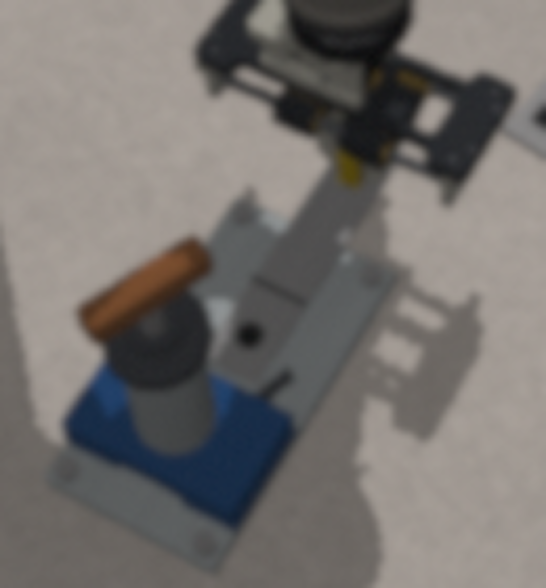

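View pics/t3c.png

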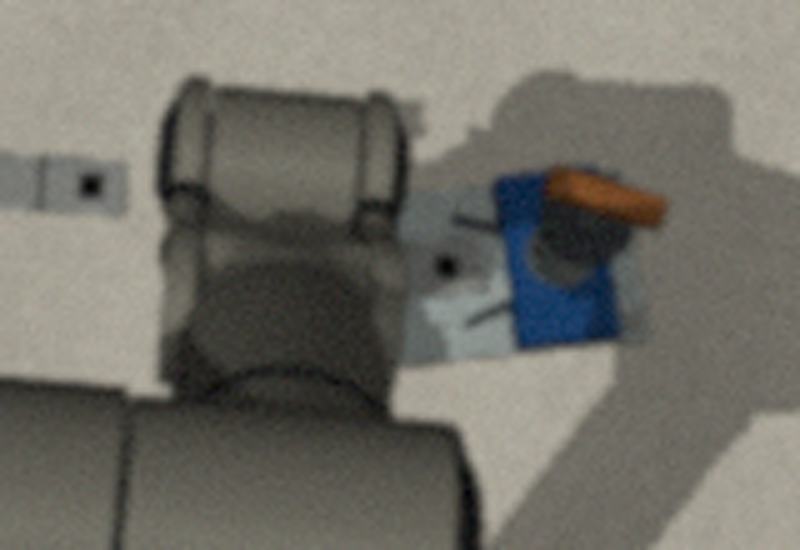

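```bash
python3 - <<'E'
from h import *
from scipy.ndimage import map_coordinates
def rayf(c,W,uv,z):
    K=c["camera_matrix"];d=W[:3,:3]@np.linalg.inv(K)@[uv[0],uv[1],1]; return W[:3,3]+d*(z-W[2,3])/d[2]
hole={}
for n,u0,v0 in(("scene",210+250/4.2,250+334/4.2),("top",290+447/5,200+266/5)):
    c=np.load(f"pics/{n[0]}3.npz"); g=cv2.cvtColor(c["img"],cv2.COLOR_RGB2GRAY).astype(float)
    u,v=int(round(u0)),int(round(v0)); k=4; w=g[v-k:v+k+1,u-k:u+k+1]; print(w.astype(int))
    th=np.percentile(w,35); d=np.clip(th-w,0,None); yy,xx=np.mgrid[v-k:v+k+1,u-k:u+k+1]
    cu,cv_=(d*xx).sum()/d.sum(),(d*yy).sum()/d.sum(); p=rayf(c,c["T"],(cu,cv_),.0199); print(n,cu,cv_,p.round(4))
    ye=.1585; r=R.from_euler('z',ye).as_matrix()[:2,:2]; print("in ext frame",((p[:2]-[.557,-.151])@r).round(4))
    hole[n]=p
# extruder apron cross-sections in ext frame: image warp to metric at z=.012, frame ext
for n in("scene","top"):
    c=np.load(f"pics/{n}0.npz");T=np.linalg.inv(c["T"]);K=c["camera_matrix"]
    xs=np.arange(-90,90.5,.5); prof=0
    for ye in np.arange(85,150,2.5):
        P=tfm([.557,-.151,.1585,0],np.c_[xs/1e3,np.full(len(xs),ye/1e3),np.full(len(xs),.012)]); q=P@T[:3,:3].T+T[:3,3];q=q@K.T;q=q[:,:2]/q[:,2:]
        ch=[map_coordinates(c["img"][...,k].astype(float),[q[:,1],q[:,0]],order=1) for k in(0,2)]
        prof=prof+ch[0]-ch[1]
    gr=np.gradient(prof); 
    L=xs[:120];Rr=xs[-120:]
    a=np.clip(-gr[:120],0,None);b=np.clip(gr[-120:],0,None); a=a*(a>a.max()*.3);b=b*(b>b.max()*.3)
    print(n,"edges",(a*L).sum()/a.sum(),(b*Rr).sum()/b.sum())
E
```

```text
[[82 73 67 63 66 71 77 80 80]
 [74 60 50 45 48 57 69 77 80]
 [64 44 32 28 31 44 59 73 79]
 [58 36 23 21 25 35 54 70 78]
 [56 35 23 21 24 40 57 72 79]
 [62 46 33 29 36 49 65 75 80]
 [71 61 52 48 54 64 73 78 80]
 [78 73 70 68 71 75 79 80 79]
 [81 80 79 79 79 80 81 80 80]]
scene 268.9756554307116 329.40449438202245 [ 0.5468 -0.0771  0.0199]
in ext frame [0.0016 0.0745]
[[ 81  85  80  81  79  81  79  84  81]
 [ 82  76  76  69  67  77  77  84  82]
 [ 85  76  53  46  42  56  63  80  80]
 [ 80  70  45  23  11  31  54  71  87]
 [ 81  65  41  16   6  22  55  68  82]
 [ 75  73  49  31  20  30  54  77  84]
 [ 80  75  68  57  54  55  79  88  97]
 [ 81  76  83  78  82  93 105 113 117]
 [ 80  83  86  97 108 116 120 130 123]]
top 378.8434414668547 252.83074753173483 [ 0.5483 -0.0774  0.0199]
in ext frame [0.003 0.074]
scene edges -56.80093553148975 60.82857198793794
top edges -61.64268962662521 59.237499771336275
```

```bash
python3 - <<'E'
from h import *
r=R.from_euler('z',.1585).as_matrix()[:2,:2]
for n in("s3","t3","s0","t0"):
    nm={"s0":"scene0","t0":"top0"}.get(n,n)
    c=np.load(f"pics/{nm}.npz");P=cloud(c,c["T"]);E=P.copy();E[...,:2]=(P[...,:2]-[.557,-.151])@r
    for y0,y1 in((.06,.075),(.075,.09),(.09,.11),(.11,.13)):
        k=(abs(E[...,0]-.001)<.013)&(E[...,1]>y0)&(E[...,1]<y1)&(E[...,2]<.05)
        k2=(abs(abs(E[...,0])-.042)<.01)&(E[...,1]>y0)&(E[...,1]<y1)&(E[...,2]<.05)
        print(n,y0,k.sum(),np.median(E[k][:,2]) if k.any() else None,k2.sum(),np.median(E[k2][:,2]) if k2.any() else None)
E
```

```text
s3 0.06 53 0.02100918890422987 43 0.013551166759967925
s3 0.075 51 0.020529683303341706 58 0.012881924723147753
s3 0.09 69 0.02086459386670092 99 0.013019107212641323
s3 0.11 68 0.021530341300805333 101 0.012734525126404606
t3 0.06 31 0.021313553374770366 52 0.012129521840677726
t3 0.075 31 0.020624479874373103 48 0.011355910466558927
t3 0.09 23 0.022314258227404293 44 0.013329279347122913
t3 0.11 0 None 0 None
s0 0.06 51 0.012533711424662641 43 0.014124454851025758
s0 0.075 50 0.01277630921161066 56 0.01305343899435607
s0 0.09 71 0.013708790648355729 97 0.012977862586026623
s0 0.11 65 0.013286975552672775 106 0.012404809835762087
t0 0.06 32 0.011265674345273813 49 0.01330058863554373
t0 0.075 34 0.011832431194650272 48 0.01211698332158384
t0 0.09 42 0.012230472618031119 65 0.011744178137227834
t0 0.11 41 0.011377541933810909 67 0.012043318282891624
```

Depth shows the blade level but about 4 mm above the apron, which is too high for the slot. Sideways it is about 1.5 mm too far toward +x. I'll correct both and enter carefully.

Call:
{"op": "jog_arm", "data": {"series": [[-1,[0,-0.0015,0.0025],[0,0,0]],[-1,[0,-0.0015,0.0025],[0,0,0]],[-1,[-0.004,-0.0015,0.0025],[0,0,0]],[-1,[-0.008,-0.0015,0.0025],[0,0,0]],[-1,[-0.012,-0.0015,0.0025],[0,0,0]],[-1,[-0.015,-0.0015,0.0025],[0,0,0]],[-1,[-0.018,-0.0015,0.0025],[0,0,0]],[-1,[-0.02,-0.0015,0.0025],[0,0,0]],[-1,[-0.02,-0.0015,0.0025],[0,0,0]]]}}

```text
time: 7.68
tool_pos: [0.5272, 0.0372, 0.0234]
tool_rot: [3.141, 0.0, 1.728]
contact_force: [-0.2, 0.1, -2.8]
opening: 0.0159
```

```bash
cat > st.py <<'E'
from h import *
from cell import status
s=status.observe();t=s["tool_pos"];r=R.from_euler('z',.1585).as_matrix()[:2,:2]
print(s["time"],t.round(4),s["tool_rot"].round(4),"F",s["contact_force"].round(1),"M",s["torque"].round(2),"op",round(s["opening"],4),"ext",((t[:2]-[.557,-.151])@r).round(4))
E
python3 st.py
```

```text
7.6833 [0.5272 0.0372 0.0234] [3.1415e+00 2.0000e-04 1.7282e+00] F [-0.2  0.1 -2.8] M [ 0.05 -0.13 -0.01] op 0.0159 ext [0.0002 0.1905]
```

Call:
{"op": "jog_arm", "data": {"series": [[-1,[-0.004,0,0],[0,0,0]],[-1,[-0.008,0,0],[0,0,0]],[-1,[-0.013,0,0],[0,0,0]],[-1,[-0.018,0,0],[0,0,0]],[-1,[-0.023,0,0],[0,0,0]],[-1,[-0.028,0,0],[0,0,0]],[-1,[-0.033,0,0],[0,0,0]],[-1,[-0.038,0,0],[0,0,0]],[-1,[-0.042,0,0],[0,0,0]],[-1,[-0.044,0,0],[0,0,0]],[-1,[-0.044,0,0],[0,0,0]]]}}

```text
time: 8.6
tool_pos: [0.5341, -0.0062, 0.0234]
tool_rot: [3.141, 0.0, 1.728]
contact_force: [-0.2, -0.1, -1.5]
opening: 0.0157
```

```bash
python3 st.py; python3 - <<'E'
from h import *
for n,m,b,f in(("s4","scene",(210,250,130,140),4.2),("t4","top",(290,200,160,110),5)):
    c,T=fixed(m,n); overlay(c["img"],c["camera_matrix"],c["T"],[],*b,f"pics/{n}c.png",f)
E
```

```text
8.6 [ 0.5341 -0.0062  0.0234] [3.1415e+00 2.0000e-04 1.7282e+00] F [-0.2 -0.1 -1.5] M [ 0.06 -0.03  0.  ] op 0.0157 ext [0.0002 0.1466]
```

View pics/s4c.png

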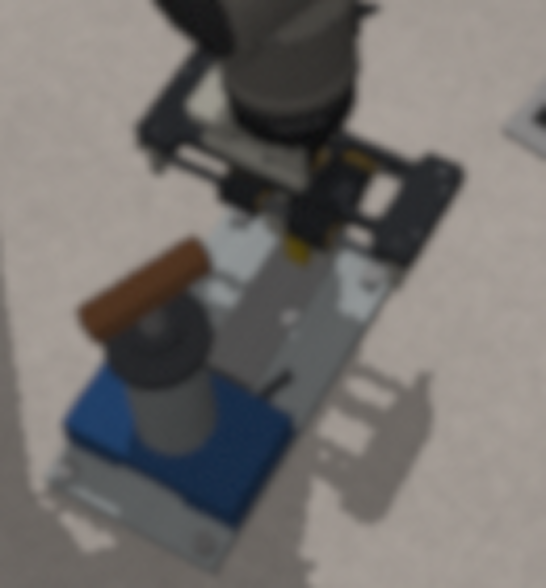

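View pics/t4c.png

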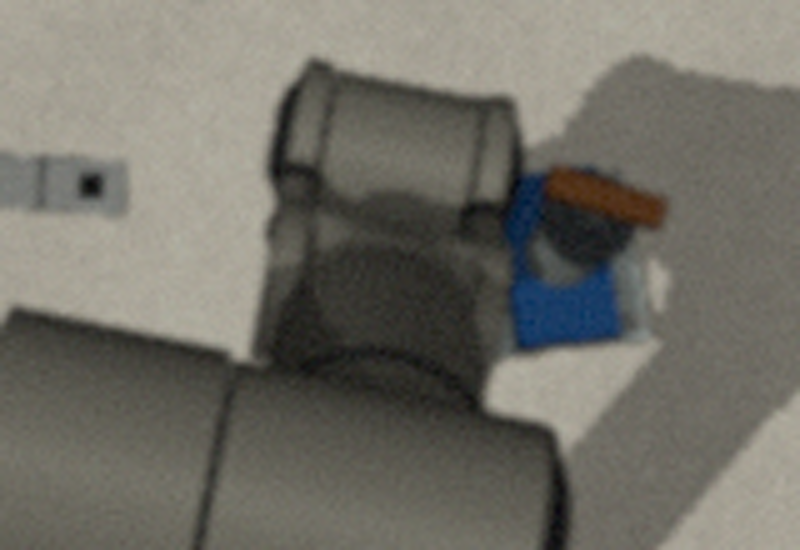

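Call:
{"op": "jog_arm", "data": {"series": [[-1,[-0.004,0,0],[0,0,0]],[-1,[-0.007,0,0],[0,0,0]],[-1,[-0.009,0,0.001],[0,0,0]],[-1,[-0.009,0,0.001],[0,0,0]],[0.2,[-0.009,0,0.001],[0,0,0]],[0.2,[-0.009,0,0.001],[0,0,0]],[0.2,[-0.009,0,0.001],[0,0,0]],[0.2,[-0.009,0,0.001],[0,0,0]],[0.2,[-0.009,0,0.001],[0,0,0]],[0.2,[-0.009,0,-0.02],[0,0,0]],[0.2,[-0.009,0,-0.05],[0,0,0]],[0.2,[-0.009,0,-0.09],[0,0,0]]]}}

```text
time: 9.7
tool_pos: [0.5336, -0.0143, 0.1123]
tool_rot: [-3.136, -0.002, 1.729]
contact_force: [1.0, 0.5, -0.4]
opening: 0.0549
```

Call:
{"op": "jog_arm", "data": {"series": [[0.2,[0,0,-0.04],[0,0,0]],[0.2,[0,0,-0.08],[0,0,0]],[0.2,[0,0,-0.12],[0,0,0]],[0.2,[0,0,-0.155],[0,0,0]],[0.2,[-0.03,0,-0.155],[0,0,0]],[0.2,[-0.06,0,-0.155],[0,0,0]],[0.2,[-0.09,0,-0.155],[0,0,0]],[0.2,[-0.12,0,-0.155],[0,0,0]],[0.2,[-0.12,0,-0.155],[0,0,0]],[0.2,[-0.12,0,-0.155],[0,0,0]],[0.2,[-0.12,0,-0.155],[0,0,0]]]}}

```text
time: 10.62
tool_pos: [0.554, -0.1326, 0.2682]
tool_rot: [-3.141, -0.001, 1.728]
contact_force: [0.1, 0.1, -0.8]
opening: 0.0551
```

```bash
python3 st.py; python3 - <<'E'
from h import *
c,T,s=wrist("w5")
im=cv2.imread("pics/w5.png"); cv2.imwrite("pics/w5c.png",cv2.resize(im[0:200,200:440],None,fx=3,fy=3,interpolation=cv2.INTER_CUBIC))
E
```

```text
10.6167 [ 0.554  -0.1326  0.2682] [-3.1411e+00 -7.0000e-04  1.7285e+00] F [ 0.1  0.1 -0.8] M [ 0.02 -0.15  0.05] op 0.0551 ext [-0.0001  0.0186]
```

View pics/w5.png

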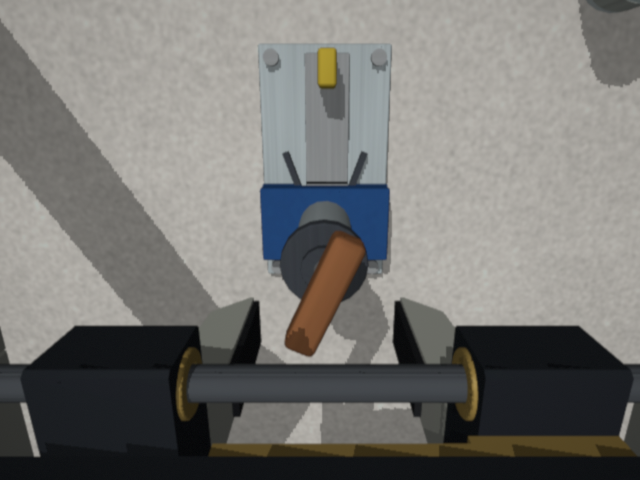

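View pics/w5c.png

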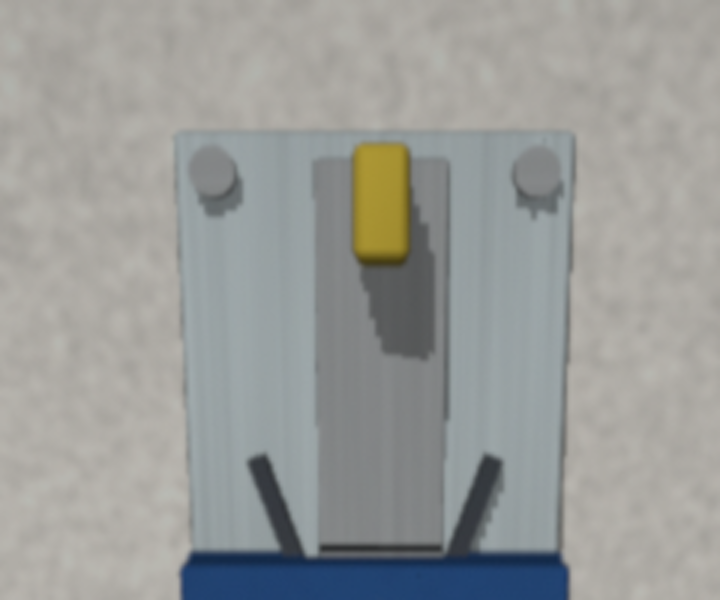

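The strip sits straight in the slot. The line is visible at row ~182.7 and the mouth at row ~184.5, so it is still slightly short. I'll work out how much.

```bash
python3 - <<'E'
from h import *
c=np.load("pics/w5.npz");W=c["W"];K=c["camera_matrix"]
r=R.from_euler('z',.1585).as_matrix()[:2,:2]
def ray(zx,zy,z):
    uv=((zx+.5)/3-.5+200,(zy+.5)/3-.5); d=W[:3,:3]@np.linalg.inv(K)@[*uv,1]; p=W[:3,3]+d*(z-W[2,3])/d[2]
    return ((p[:2]-[.557,-.151])@r*1e3).round(1)
for n,a in dict(apL=(176,131,.012),apR=(574,131,.012),tailL=(314,158,.016),tailR=(449,158,.016),line=(380,548,.016),faceTop=(375,566,.04),faceTop2=(375,557,.04),faceBot=(375,553,.012),gripT=(381,144,.040),gripB=(381,258,.040),bladeL=(319,540,.016),bladeR=(443,540,.016),mouthL=(192,553,.012),mouthR=(558,553,.012)).items(): print(n,ray(*a))
g=cv2.cvtColor(c["img"],cv2.COLOR_RGB2GRAY).astype(int)
print("rows176-192 col 315..335 mean",[(v,g[v,312:336].mean().round(0)) for v in range(176,194)])
print("apron col",[(v,g[v,270:282].mean().round(0),c["img"][v,270:282,2].mean().round(0)) for v in range(176,194)])
print([(v,g[v,300:320].mean().round(0)) for v in range(38,60)])
E
```

```text
apL [-59.7 159.1]
apR [ 58.  159.1]
tailL [-18.8 151.3]
tailR [ 21.  151.3]
line [ 0.7 36.2]
faceTop [-0.8 34.6]
faceTop2 [-0.8 37.3]
faceBot [-1. 34.]
gripT [  0.9 152. ]
gripB [  0.9 122.4]
bladeL [-19.   38.8]
bladeR [20.9 38.8]
mouthL [-60.6  33.9]
mouthR [58.7 34. ]
rows176-192 col 315..335 mean [(176, np.float64(133.0)), (177, np.float64(133.0)), (178, np.float64(133.0)), (179, np.float64(133.0)), (180, np.float64(125.0)), (181, np.float64(93.0)), (182, np.float64(52.0)), (183, np.float64(63.0)), (184, np.float64(96.0)), (185, np.float64(87.0)), (186, np.float64(56.0)), (187, np.float64(43.0)), (188, np.float64(50.0)), (189, np.float64(58.0)), (190, np.float64(61.0)), (191, np.float64(61.0)), (192, np.float64(61.0)), (193, np.float64(61.0))]
apron col [(176, np.float64(156.0), np.float64(160.0)), (177, np.float64(156.0), np.float64(160.0)), (178, np.float64(156.0), np.float64(160.0)), (179, np.float64(156.0), np.float64(160.0)), (180, np.float64(156.0), np.float64(160.0)), (181, np.float64(156.0), np.float64(160.0)), (182, np.float64(147.0), np.float64(153.0)), (183, np.float64
[... 314 characters left out ...]
.float64(111.0)), (191, np.float64(61.0), np.float64(113.0)), (192, np.float64(61.0), np.float64(113.0)), (193, np.float64(61.0), np.float64(112.0))]
[(38, np.float64(168.0)), (39, np.float64(168.0)), (40, np.float64(168.0)), (41, np.float64(167.0)), (42, np.float64(164.0)), (43, np.float64(154.0)), (44, np.float64(150.0)), (45, np.float64(153.0)), (46, np.float64(155.0)), (47, np.float64(155.0)), (48, np.float64(154.0)), (49, np.float64(154.0)), (50, np.float64(153.0)), (51, np.float64(150.0)), (52, np.float64(143.0)), (53, np.float64(136.0)), (54, np.float64(135.0)), (55, np.float64(135.0)), (56, np.float64(135.0)), (57, np.float64(135.0)), (58, np.float64(135.0)), (59, np.float64(135.0))]
```

The apron end reads 159.1 (true 160) and the face foot reads 34.0 (true 35), so this view is biased about -0.9 mm. That puts the line about 2.2 mm outside the mouth. I'll regrip and push in 2.2 mm.

Call:
{"op": "jog_arm", "data": {"series": [[0.2,[0.04,0,0],[0,0,0]],[0.2,[0.08,0.001,0],[0,0,0]],[0.2,[0.12,0.001,0],[0,0,0]],[0.2,[0.12,0.001,0.03],[0,0,0]],[0.2,[0.12,0.001,0.07],[0,0,0]],[0.2,[0.12,0.001,0.11],[0,0,0]],[0.2,[0.12,0.001,0.15],[0,0,0]],[0.2,[0.12,0.001,0.18],[0,0,0]],[0.2,[0.12,0.001,0.18],[0,0,0]],[0.2,[0.12,0.001,0.18],[0,0,0]]]}}

```text
time: 11.5
tool_pos: [0.5356, -0.0133, 0.0881]
tool_rot: [-3.139, -0.001, 1.73]
contact_force: [0.2, -0.2, 1.0]
opening: 0.0551
```

```bash
python3 st.py
```

```text
11.5 [ 0.5356 -0.0133  0.0881] [-3.1390e+00 -1.0000e-03  1.7302e+00] F [ 0.2 -0.2  1. ] M [-0.05 -0.09  0.04] op 0.0551 ext [0.0006 0.1393]
```

Call:
{"op": "jog_arm", "data": {"series": [[0.2,[0,0,0.025],[0,0,0]],[0.2,[0,0,0.05],[0,0,0]],[0.2,[0,0,0.06],[0,0,0]],[0.2,[0,0,0.064],[0,0,0]],[0.2,[0,0,0.064],[0,0,0]],[-1,[0,0,0.064],[0,0,0]],[-1,[0,0,0.064],[0,0,0]],[-1,[0,0,0.064],[0,0,0]],[-1,[0,0,0.064],[0,0,0]],[-1,[0,0,0.064],[0,0,0]],[-1,[0,0,0.064],[0,0,0]],[-1,[0,0,0.064],[0,0,0]]], "squeeze": 20}}

```text
time: 12.5
tool_pos: [0.5363, -0.0145, 0.0246]
tool_rot: [-3.142, 0.0, 1.729]
contact_force: [-0.6, 0.5, 2.2]
opening: 0.0161
```

```bash
python3 st.py
```

```text
12.5 [ 0.5363 -0.0145  0.0246] [-3.1415e+00  1.0000e-04  1.7288e+00] F [-0.6  0.5  2.2] M [0.   0.02 0.05] op 0.0161 ext [0.0011 0.1381]
```

Call:
{"op": "jog_arm", "data": {"series": [[-1,[-0.001,0,0],[0,0,0]],[-1,[-0.0022,0,0],[0,0,0]],[-1,[-0.0022,0,0],[0,0,0]],[-1,[-0.0022,0,0],[0,0,0]]]}}

```text
time: 12.83
tool_pos: [0.5367, -0.0165, 0.0246]
tool_rot: [3.141, -0.0, 1.729]
contact_force: [-0.2, 3.1, 4.3]
opening: 0.0158
```

```bash
python3 st.py
```

```text
12.8333 [ 0.5367 -0.0165  0.0246] [ 3.1414e+00 -1.0000e-04  1.7287e+00] F [-0.2  3.1  4.3] M [ 0.38  0.07 -0.04] op 0.0158 ext [0.0012 0.136 ]
```

Call:
{"op": "jog_arm", "data": {"series": [[0.2,[0,0,0],[0,0,0]],[0.2,[0,0,0],[0,0,0]],[0.2,[0,0,0],[0,0,0]],[0.2,[0,0,0],[0,0,0]],[0.2,[0,0,0],[0,0,0]],[0.2,[0,0,-0.02],[0,0,0]],[0.2,[0,0,-0.05],[0,0,0]],[0.2,[0,0,-0.09],[0,0,0]],[0.2,[0,0,-0.13],[0,0,0]],[0.2,[0,0,-0.17],[0,0,0]],[0.2,[0,0,-0.21],[0,0,0]],[0.2,[0,0,-0.245],[0,0,0]]]}}

```text
time: 13.83
tool_pos: [0.5366, -0.0167, 0.2724]
tool_rot: [3.14, 0.001, 1.729]
contact_force: [1.1, -0.1, 0.9]
opening: 0.0554
```

Call:
{"op": "jog_arm", "data": {"series": [[0.2,[-0.04,0,0],[0,0,0]],[0.2,[-0.08,0,0],[0,0,0]],[0.2,[-0.118,0,0],[0,0,0]],[0.2,[-0.118,0,0],[0,0,0]],[0.2,[-0.118,0,0],[0,0,0]],[0.2,[-0.118,0,0],[0,0,0]]]}}

```text
time: 14.33
tool_pos: [0.555, -0.1329, 0.2691]
tool_rot: [-3.141, -0.001, 1.728]
contact_force: [0.5, 0.2, -0.3]
opening: 0.0546
```

```bash
python3 st.py; python3 - <<'E'
from h import *
c,T,s=wrist("w6")
im=cv2.imread("pics/w6.png"); cv2.imwrite("pics/w6c.png",cv2.resize(im[0:200,200:440],None,fx=3,fy=3,interpolation=cv2.INTER_CUBIC))
g=cv2.cvtColor(c["img"],cv2.COLOR_RGB2GRAY).astype(int)
print([(v,int(g[v,312:336].mean()),int(g[v,270:282].mean())) for v in range(176,194)])
E
```

```text
14.3333 [ 0.555  -0.1329  0.2691] [-3.1410e+00 -8.0000e-04  1.7281e+00] F [ 0.5  0.2 -0.3] M [-0.02 -0.13  0.02] op 0.0546 ext [0.0009 0.0182]
[(176, 132, 156), (177, 132, 156), (178, 132, 156), (179, 133, 156), (180, 132, 156), (181, 128, 155), (182, 111, 146), (183, 75, 109), (184, 41, 63), (185, 35, 41), (186, 38, 39), (187, 44, 44), (188, 54, 53), (189, 60, 60), (190, 61, 61), (191, 61, 61), (192, 61, 61), (193, 61, 61)]
```

View pics/w6c.png

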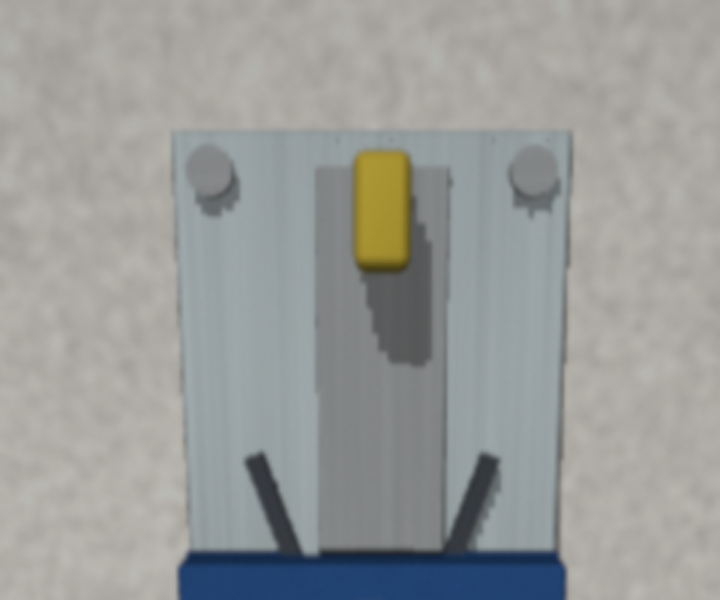

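The black line now lies right at the slot edge, with its dark rim just showing at row 184, and the strip is released. Next I'll measure the crossbar.

```bash
python3 - <<'E'
from h import *
for n in("w6","w5","w1"):
    c=np.load(f"pics/{n}.npz");P=cloud(c,c["W"]);im=c["img"].astype(int)
    k=(P[...,2]>.203)&(P[...,2]<.214)&(im[...,0]>im[...,2]+25)
    k[330:]=False
    m=cv2.morphologyEx(k.astype(np.uint8),cv2.MORPH_OPEN,np.ones((3,3)))
    q=P[m>0]; r=cv2.minAreaRect((q[:,:2]*1e3).astype(np.float32)); print(n,r,np.median(q[:,2]),len(q), q[:,:2].mean(0))
    # angle via PCA
    w,v=np.linalg.eigh(np.cov(q[:,:2].T)); print(np.degrees(np.arctan2(v[1,1],v[0,1]))%180)
im=cv2.imread("pics/w6.png"); cv2.imwrite("pics/w6b.png",cv2.resize(im[190:370,230:430],None,fx=3,fy=3,interpolation=cv2.INTER_CUBIC))
E
```

```text
w6 ((557.5408935546875, -145.30059814453125), (63.89363098144531, 20.094858169555664), 74.458740234375) 0.20723631679228466 3437 [ 0.55763423 -0.14177009]
73.08933940175051
w5 ((557.4625244140625, -145.15927124023438), (63.734130859375, 20.117477416992188), 75.05655670166016) 0.20721277245445222 3398 [ 0.55760643 -0.14137893]
73.07339831642014
w1 ((555.9992065429688, -150.74594116210938), (75.32368469238281, 19.756513595581055), 74.72428894042969) 0.2072373261605221 2781 [ 0.55622807 -0.14857043]
74.33019114183553
```

View pics/w6b.png

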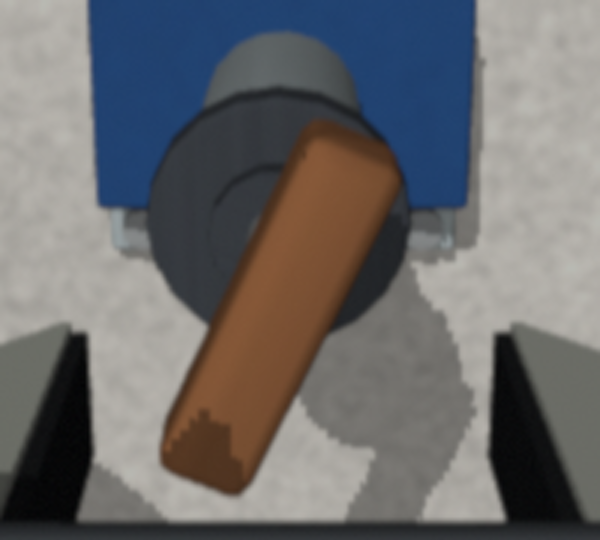

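Call:
{"op": "jog_arm", "data": {"series": [[0.2,[-0.018,-0.002,0],[0,0,0.11]],[0.2,[-0.018,-0.002,0],[0,0,0.22]],[0.2,[-0.018,-0.002,0],[0,0,0.33]],[0.2,[-0.018,-0.002,0.01],[0,0,0.424]],[0.2,[-0.018,-0.002,0.03],[0,0,0.424]],[0.2,[-0.018,-0.002,0.045],[0,0,0.424]],[0.2,[-0.018,-0.002,0.045],[0,0,0.424]],[0.2,[-0.018,-0.002,0.045],[0,0,0.424]]]}}

```text
time: 15.05
tool_pos: [0.5559, -0.1498, 0.2243]
tool_rot: [-3.14, -0.0, 1.307]
contact_force: [-0.3, 0.4, 0.8]
opening: 0.0548
```

```bash
python3 st.py; python3 - <<'E'
from h import *
wrist("w7")
E
```

```text
15.05 [ 0.5559 -0.1498  0.2243] [-3.1402e+00 -3.0000e-04  1.3066e+00] F [-0.3  0.4  0.8] M [-0.05 -0.09 -0.01] op 0.0548 ext [-0.0009  0.0013]
```

View pics/w7.png

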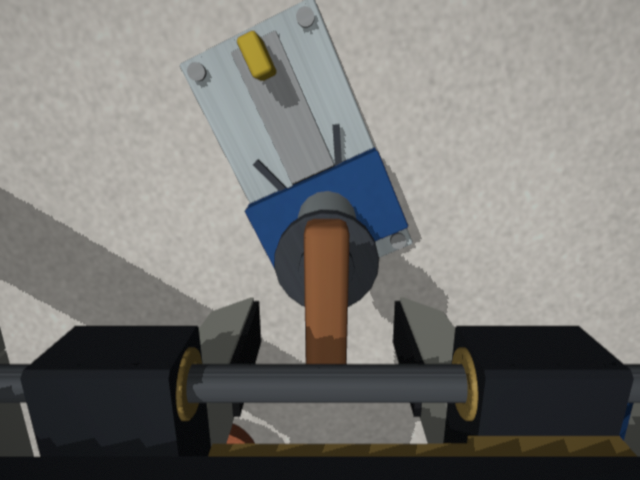

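The crossbar is vertical in the image, at col 326, centred between the fingers. I'll lower and grip.

Call:
{"op": "jog_arm", "data": {"series": [[0.2,[-0.001,0,0.02],[0,0,0]],[0.2,[-0.001,0,0.038],[0,0,0]],[0.2,[-0.001,0,0.045],[0,0,0]],[0.2,[-0.001,0,0.045],[0,0,0]],[-1,[-0.001,0,0.045],[0,0,0]],[-1,[-0.001,0,0.045],[0,0,0]],[-1,[-0.001,0,0.045],[0,0,0]],[-1,[-0.001,0,0.045],[0,0,0]],[-1,[-0.001,0,0.045],[0,0,0]],[-1,[-0.001,0,0.045],[0,0,0]],[-1,[-0.001,0,0.045],[0,0,0]],[-1,[-0.001,0,0.045],[0,0,0]]], "squeeze": 40}}

```text
time: 16.1
tool_pos: [0.5558, -0.1522, 0.1798]
tool_rot: [3.141, 0.0, 1.305]
contact_force: [-1.2, 0.8, 3.5]
opening: 0.0201
```

```bash
python3 st.py
```

```text
16.1 [ 0.5558 -0.1522  0.1798] [3.1415e+00 2.0000e-04 1.3048e+00] F [-1.2  0.8  3.5] M [0.04 0.24 0.04] op 0.0201 ext [-0.0014 -0.001 ]
```

Call:
{"op": "jog_arm", "data": {"series": [[-1,[0,0,0],[0,0,0]],[-1,[0,0,-0.002],[0,0,0]],[-1,[0,0,-0.005],[0,0,0]],[-1,[0,0,-0.009],[0,0,0]],[-1,[0,0,-0.013],[0,0,0]],[-1,[0,0,-0.017],[0,0,0]],[-1,[0,0,-0.02],[0,0,0]],[-1,[0,0,-0.02],[0,0,0]]]}}

```text
time: 16.77
tool_pos: [0.5562, -0.1524, 0.2003]
tool_rot: [3.14, 0.0, 1.305]
contact_force: [0.4, -0.4, -4.6]
opening: 0.0197
```

```bash
python3 st.py
```

```text
16.7667 [ 0.5562 -0.1524  0.2003] [3.1401e+00 2.0000e-04 1.3048e+00] F [ 0.4 -0.4 -4.6] M [-0.04 -0.06 -0.03] op 0.0197 ext [-0.001  -0.0012]
```

Call:
{"op": "jog_arm", "data": {"series": [[-1,[0,0,-0.004],[0,0,0]],[-1,[0,0,-0.009],[0,0,0]],[-1,[0,0,-0.014],[0,0,0]],[-1,[0,0,-0.019],[0,0,0]],[-1,[0,0,-0.024],[0,0,0]],[-1,[0,0,-0.029],[0,0,0]],[-1,[0,0,-0.034],[0,0,0]],[-1,[0,0,-0.037],[0,0,0]],[-1,[0,0,-0.039],[0,0,0]],[-1,[0,0,-0.039],[0,0,0]],[-1,[0,0,-0.039],[0,0,0]]]}}

```text
time: 17.68
tool_pos: [0.5558, -0.1522, 0.2383]
tool_rot: [-3.141, 0.0, 1.305]
contact_force: [0.6, 0.1, -4.2]
opening: 0.0196
```

```bash
python3 st.py; python3 - <<'E'
from h import *
c,T=fixed("scene","s8"); P=cloud(c,T)
overlay(c["img"],c["camera_matrix"],T,[],210,250,130,140,"pics/s8c.png",4.2)
im=c["img"].astype(int)
k=(im[...,0]>im[...,1]+40)&(im[...,1]<60)&(abs(P[...,0]-.557)<.05)&(abs(P[...,1]+.151)<.05)
print(k.sum(),[np.percentile(P[k][:,2],a).round(4) for a in (5,50,95)] if k.any() else 0)
wrist("w8")
E
```

```text
17.6833 [ 0.5558 -0.1522  0.2383] [-3.1414  0.      1.3048] F [ 0.6  0.1 -4.2] M [-0.02 -0.1  -0.03] op 0.0196 ext [-0.0014 -0.001 ]
0 0
```

View pics/s8c.png

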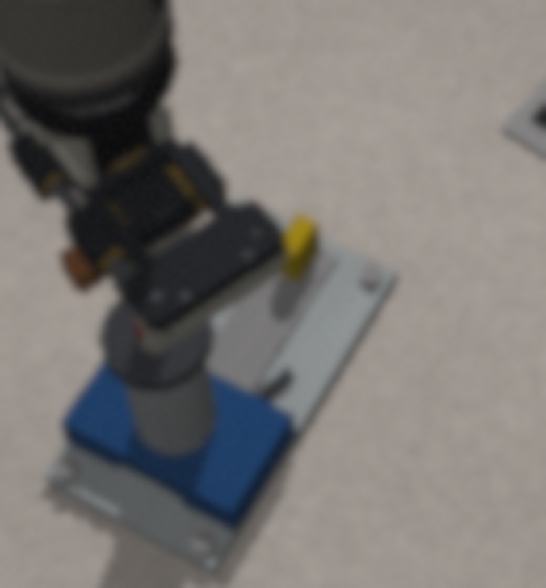

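View pics/w8.png

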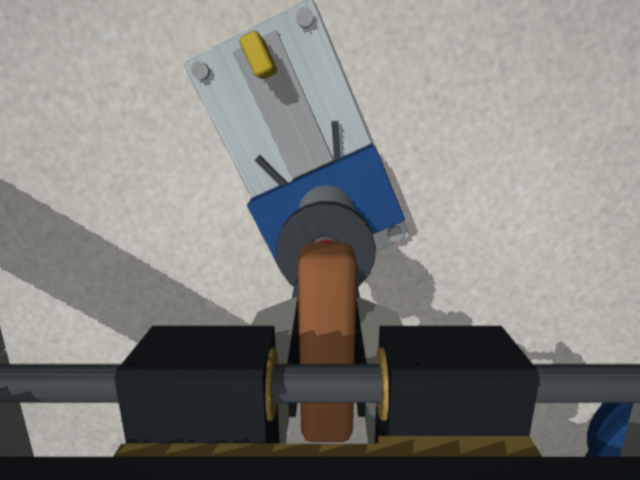

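```bash
python3 - <<'E'
from h import *
c=np.load("pics/w8.npz");P=cloud(c,c["W"])
print("bar top",np.median(P[260:300,315:340,2]),"cap",np.median(P[235:255,290:300,2]))
im=cv2.imread("pics/w8.png"); cv2.imwrite("pics/w8b.png",cv2.resize(im[200:265,280:375],None,fx=7,fy=7,interpolation=cv2.INTER_CUBIC))
E
```

```text
bar top 0.26594336674761604 cap 0.14955245514304025
```

View pics/w8b.png

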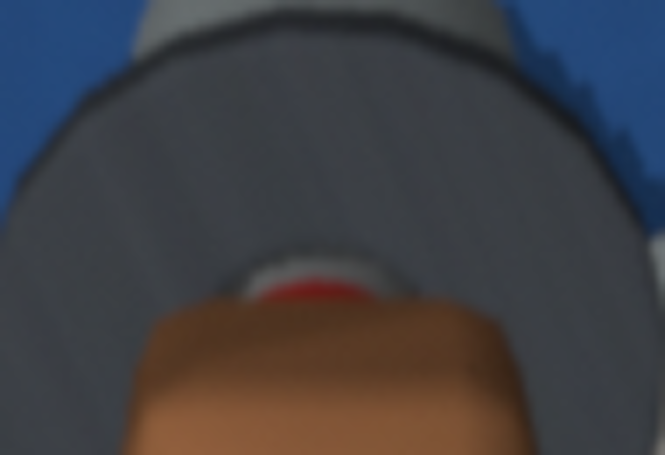

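The bar has risen 58.7 mm. Plain steel shows under the red band in the zoom at (320,270), so the band is about 3.7 mm clear. I'll add 1 mm of margin and let it settle.

Call:
{"op": "jog_arm", "data": {"series": [[-1,[0,0,-0.001],[0,0,0]],[-1,[0,0,-0.001],[0,0,0]],[-1,[0,0,-0.001],[0,0,0]],[-1,[0,0,-0.001],[0,0,0]],[-1,[0,0,-0.001],[0,0,0]],[-1,[0,0,-0.001],[0,0,0]]]}}

```text
time: 18.28
tool_pos: [0.5558, -0.1522, 0.2394]
tool_rot: [-3.142, 0.0, 1.305]
contact_force: [0.1, -0.9, -4.2]
opening: 0.0197
```

```bash
python3 st.py; python3 - <<'E'
from h import *
c,T,s=wrist("w9");P=cloud(c,T)
print("bar top",np.median(P[260:300,315:340,2]))
r=R.from_euler('z',.1585).as_matrix()[:2,:2]
im=cv2.imread("pics/w9.png"); cv2.imwrite("pics/w9b.png",cv2.resize(im[0:220,180:400],None,fx=2.7,fy=2.7,interpolation=cv2.INTER_CUBIC))
E
```

```text
18.2833 [ 0.5558 -0.1522  0.2394] [-3.1416e+00  1.0000e-04  1.3048e+00] F [ 0.1 -0.9 -4.2] M [-0.01 -0.11 -0.02] op 0.0197 ext [-0.0013 -0.001 ]
bar top 0.2671557180452797
```

View pics/w9b.png

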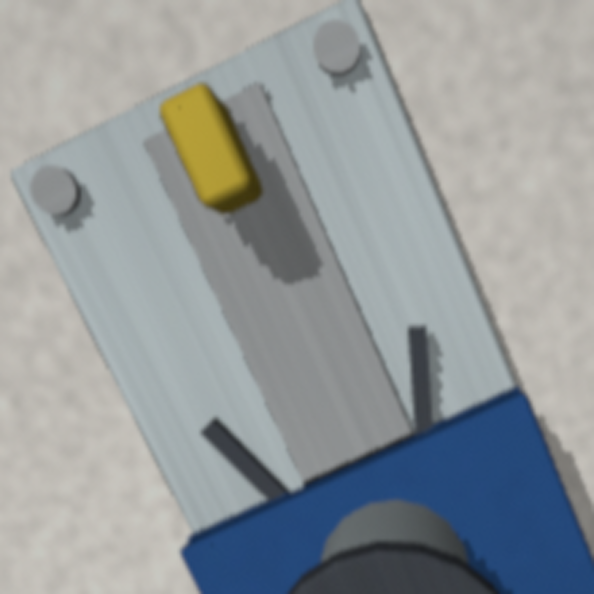

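The strip is still in place with its line at the slot edge, from (305,483) to (410,437) in the zoom. The plunger is held with the band clear.

```bash
python3 -c "
from cell import job; print(job.hand_in())"
```

```text
the job is handed in; nothing more can be done
None
```

The job is done and handed in at about 18.3 s of the 48 s allowed. The yellow-grip strip is in the slot and released, and the arm is still holding the plunger up by its crossbar.

- **Strip:** I slid it in about 2 mm short, let go, and looked with the wrist camera. I then regripped it, pushed it in the rest of the way and released it. In the last wrist picture the black line lies at the slot edge; my measurement puts it within about 0.5 mm, possibly slightly inside.
- **Plunger:** The crossbar rose 59 to 60 mm from its seated height. That leaves the red band's lower edge about 4 to 5 mm above the barrel. A close-up taken 1 mm lower showed plain rod under the band. Side forces during the lift stayed at about 1 N or less.
- **Checks that disagreed:** Before the strip went in, the scene and top cameras differed by about 5 mm on its sideways position. I used the wrist-camera fit, and the strip entered without noticeable resistance. The wrist camera also read about 1 mm off along the slot, so I corrected for that using the extruder's known edges.
- **Other items:** I didn't touch the grey-grip strip, the jar or the bowl, but I made no separate final check of where they are.

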